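# Dock the gecko's probe holders and lock them with the bar

### The job

Make the probe holders safe for the gecko: pull the dock's latch knob fully out and set every white probe holder into a bay of the dock, one to a bay, with the hole of its foot down over the bay's pin and the foot lying flat. Then take the lock bar from the bamboo rack, thread it through all the eyes until its handle meets the first cheek, and only then push the latch knob fully home. Leave the other things on the shelf where they are.

Things in the scene. Friction and masses are not known exactly. Their poses are not given: they have to be found in the camera images.
- dock: fixed steel dock, origin at the underside below the middle bay's centre. Base 6 mm thick, x -62 to 62, y -122 to 90 mm. Four aluminium cheeks, 36 mm (x) by 6 mm (y), tops at z 64, at x 0, y = 81, 27, -27, -81; three bays 48 mm wide between them. Each cheek has a 15 mm round eye at x 0, z 50: the eyes lie on one line along y. Black latch guide block, 26 mm square, 62 tall, at x -45, y -100
- pin1 (a point): foot of the fixed upright pin of bay 1 on the base plate's top (6 mm above the dock's underside), at dock x = -38, y = +54 mm. Pin 11 mm thick, 14 mm tall, tapered to 6 mm at its top
- pin2 (a point): foot of the fixed upright pin of bay 2 on the base plate's top (6 mm above the dock's underside), at dock x = -38, y = 0 mm. Pin 11 mm thick, 14 mm tall, tapered to 6 mm at its top
- pin3 (a point): foot of the fixed upright pin of bay 3 on the base plate's top (6 mm above the dock's underside), at dock x = -38, y = -54 mm. Pin 11 mm thick, 14 mm tall, tapered to 6 mm at its top
- entry_eye (a point): centre of the outer mouth (+y face) of the first cheek's eye, at dock x = 0, y = +84, z = 50 mm; axes as the dock. The lock bar goes in here towards the dock's -y
- latch (a joint): how far the latch knob is pulled out, m: 0 home, 0.036 fully out. Slides along the dock's -x (to the robot) with about 3 N of friction and clicks over two spring detents on the way (up to about 10 N); stays where left. Its steel fork at dock y = -97 mm (6 mm thick along y, slot 8.5 mm high) bars the bar's way when home, is clear from 0.030; with the bar fully in, the fork passes over the bar's neck and locks it
- latch_knob (a point): centre of the latch's round black pull knob, 24 mm diameter, 24 mm long along the dock's x, 48.5 mm above the dock's underside; 85 mm in front (-x) of the line of eyes when home. Nothing stands beside it or in front
- holder1_eye (a point): white probe holder 1 (may be absent): centre of its lug's eye, 44 mm above the foot's underside, over the foot's centre. Foot 106 mm (x) by 42 (y) by 8; lug 36 mm (x) by 24 (y), top at 60 mm, round 16 mm eye along y. Pin hole at the foot's -x end; a steel probe lies clipped on the +x end, at most 16 mm above the underside. 90 g. Docked, its x points along the dock's x
- holder1_hole (a point): centre of the underside of the round 14 mm through hole in holder 1's foot, 38 mm from the middle of the lug towards -x
- holder2_eye (a point): white probe holder 2 (may be absent): centre of its lug's eye, 44 mm above the foot's underside, over the foot's centre. Foot 106 mm (x) by 42 (y) by 8; lug 36 mm (x) by 24 (y), top at 60 mm, round 16 mm eye along y. Pin hole at the foot's -x end; a steel probe lies clipped on the +x end, at most 16 mm above the underside. 90 g. Docked, its x points along the dock's x
- holder2_hole (a point): centre of the underside of the round 14 mm through hole in holder 2's foot, 38 mm from the middle of the lug towards -x
- holder3_eye (a point): white probe holder 3 (may be absent): centre of its lug's eye, 44 mm above the foot's underside, over the foot's centre. Foot 106 mm (x) by 42 (y) by 8; lug 36 mm (x) by 24 (y), top at 60 mm, round 16 mm eye along y. Pin hole at the foot's -x end; a steel probe lies clipped on the +x end, at most 16 mm above the underside. 90 g. Docked, its x points along the dock's x
- holder3_hole (a point): centre of the underside of the round 14 mm through hole in holder 3's foot, 38 mm from the middle of the lug towards -x
- bar_handle (a point): lock bar: point on its axis at the middle of the black handle, a block 45 mm (x) by 16 (y), z -17 to 13. The 12 mm round aluminium shaft starts 22.5 mm along +x. It lies in open-topped slots of the bamboo rack, axis 50 mm above the table, handle free, +x away from the robot; lift it straight up. 120 g. Fully in, this point is at dock y = 106.5 mm
- bar_tip (a point): tapered tip of the lock bar, 219 mm along +x from bar_handle; a 5 mm thick, 14 mm long neck lies 8.5 to 22.5 mm behind it
- rack: fixed bamboo rack, 240 mm (x) by 120 mm (y), 58 mm tall; two cross walls with slots. The bar lies along its x at its y = 0, feeding tongs lie at y = -57 and -76 mm (fixed). The origin is on the table, below the bar's handle as it lies
- dish: sage ceramic dish, 110 mm across, 35 mm tall; leave alone
- tub: clear tub with latch, 136 by 176 by 88 mm; leave alone
- tile: slate tile 80 by 80 by 8 mm; leave alone
- jar: small jar, 52 mm across, 60 mm tall; leave alone
- mister: white bottle, 60 mm across, 150 mm tall; leave alone
- hide: terracotta hide, 120 mm across, 65 mm tall; leave alone
- probe_stand: grey plastic stand, 50 by 70 by 62 mm; leave alone
Not all that is in view belongs to the job. What is shaped like the part that bears holder2_eye but blue or brown is not meant.

How it is judged:
By the outcome, as a careful person would: the job done as asked, in the order asked, and still so for the second after the job is handed in, with the robot touching nothing.
Of holder1, holder2, holder3 only 2 to 3 are there at a start; the rules pass over those that are not, and their reading is None.
At some moment in a run one of holder1, holder2, holder3 may be knocked a few centimetres aside while the robot is not near it.
Once in a run the grip may slacken for a moment while it holds something.
It also fails if it takes over 210 s, if anything falls off the work surface, if the arm or the gripper's body presses on something with over 40 N, if the wrist force passes 120 N, or if a joint passes its speed limit or range.

### The arm

A 7-joint arm with a two-finger parallel gripper is mounted at the origin on the work surface. World frame = base frame: x ahead of the robot, y to its left, z up, the work surface at z = 0. Lengths are in m, angles in rad, forces in N, time in s.
With the tool pointing down it reaches from about 0.4 to 0.85 m from the base axis. Payload 10.4 kg.
Tool frame: the origin (TCP) lies midway between the tips of the shut fingers; the grasp point (between the pads) lies 19 mm behind it (manip.pinch_z is the distance from the TCP to the grasp point, in m); y points along the fingers, x is the direction in which the jaws open and shut, and the axes are right-handed (so a half turn about y gives the same grasp; the last joint's range is limited). The gripper opens to 85 mm and grips with 20 to 120 N. Pads are 22 mm wide; open, the fingers measure 114 mm over their backs; the gripper's body (76 mm by 85 mm) begins 54 mm behind the grasp point. The pads swing forward as they close: fully open they stand 13 mm farther back than shut.
Start: joints at [-1.164, 0.332, -0.065, 1.46, 0.022, 1.35, -0.088], TCP at [0.26, 0.568, 0.231] pointing down, gripper open.
Joint ranges: [-2.6, 2.6], [-0.5, 2.12], [-1.47, 1.34], [0.16, 2.42], [-1.27, 4.41], [0.06, 2.06], [-2.6, 2.6]. Speed limits (rad/s): [2.22, 2.22, 2.79, 2.79, 3.14, 3.14, 3.14].

### API

Orientations are given as a unit quaternion [x, y, z, w].
In Python, from workcell import manip gives the robot as it stands.
- The arm moves only by the shell command python3 -m pendant 'ROWS' [OPENING] [FORCE]. ROWS is a JSON object of lists of equal length, an entry for each row: "offset": the shift along the tool's x, y, z scaled (see below), a list of three; "turn": the turn, a rotation vector about the tool's x, y, z scaled (see below), a list of three. A call has 1 to 12 rows; each row is the pose to reach, as a shift and turn from the pose measured when the call began, along the tool's axes at that moment; what a row does not reach only later rows make up. The controller multiplies each number of a shift by 200 mm and each number of a turn by 45 degrees. A row lasts 1/8 s, in which the tool goes at most 62.5 mm and 10.7 degrees, less where a joint would pass 70% of its speed; a pose out of reach is approached as far as the arm can. A call with a number of a shift or a turn outside -1 to 1 is refused whole. A call with a gripper value outside its range is refused whole. OPENING is the opening in per cent of the stroke, from 0 (shut) to 100 (fully open), set as the call begins (- or left out, the last holds). The fingers move at their own pace and stop on an object; FORCE is the grip in N (left out, the last holds). Time passes only in rows, so rows that repeat a pose let the fingers close. It gives the time, the measured TCP pose, the force and the opening at its end, in the units of the state.
- manip.get_obs(): the state, without advancing time (a new reading comes with each control period).
- manip.camera(name): name is "side" or "top" or "wrist"; returns (picture, depth): 400x640x3 uint8, red, green, blue; 400x640 float32, m along the optical axis (not along the pixel's ray), 0 where there is no reading.
- manip.camera_model(name): a dict with "intrinsics" (3x3 intrinsics, pixels), "R" (3x3) and "t" (3): a world point X has camera coordinates R X + t; the wrist camera has in their place "tool_from_camera" (4x4, takes a point from camera to tool coordinates, whose origin is the TCP and whose axes are the tool frame's). Camera axes: x right, y down, z forward; pixel columns grow to the right and rows downward; lengths in m; the calibration is good to about 2 mm. The wrist camera is an equidistant fisheye: a pixel r from the principal point sees the ray r / f radians off the axis. A picture is of the moment at which its call begins: read the wrist's pose just before it. camera_model takes no time and is no camera call.
- manip.hand_in(): hands the job in, once; it reports no verdict.
The state is a dict: "clock": time; "joint_pos": joint angles; "joint_velocities": joint speeds; "tau": joint torques, N m; "position": TCP position; "ee_rot": TCP orientation; "ft_force": force on the tool from outside, world axes, zero at the start; "torque": the same for the moment, N m; "grip_width": opening from 0.0 (shut) to 1.0 (fully open).
Only numpy, scipy, OpenCV 4.12 (cv2) and the standard library are available. Lean on these libraries where they do the work, as an engineer would, in place of code of your own. Each camera call takes 0.05 s, during which the arm holds its last target. There are 200 camera calls.

## Working session

There is one attempt and no reset: what is moved stays moved. The work goes in short steps, Python scripts to look and compute and a shell command to move; the robot and the scene stay as the last step left them, time stands still between calls to the robot, and variables do not carry over. Pictures are saved under pics/ and viewed, about 12 in all and at most 16, crops included, and the job is handed in when it is done.

```bash
ls; mkdir -p pics
python3 - <<'E'
from workcell import manip
import cv2, numpy as np
print(manip.get_obs(), manip.pinch_z)
for n in ("top","side"):
    p,d=manip.camera(n); cv2.imwrite(f"pics/{n}0.png",p[:,:,::-1]); np.save(f"pics/{n}0.npy",d)
    print(n,manip.camera_model(n))
print(manip.camera_model("wrist"))
E
```

```text
pics
{'clock': 0.0, 'joint_pos': array([-1.16361902,  0.33285129, -0.0647189 ,  1.46094556,  0.02159957,
        1.34989665, -0.08849327]), 'joint_velocities': array([ 0.00145437,  0.00099623, -0.00147968, -0.00025921, -0.00022716,
        0.00108218, -0.0006483 ]), 'tau': array([-9.95378286e-04, -6.25460744e+01,  4.85177629e-02, -3.91606843e+01,
        1.61526224e-02,  9.96605231e-03, -5.31327566e-05]), 'position': array([0.2602554 , 0.56782175, 0.2305268 ]), 'ee_rot': array([ 0.59539627,  0.38148777, -0.38230066, -0.59482482]), 'ft_force': array([-0.07247493,  0.42730402, -0.01976077]), 'torque': array([-0.05673898, -0.06235557, -0.00703393]), 'grip_width': 0.9984040679140371} 0.0187
top {'intrinsics': array([[456.72946753,   0.        , 321.14652126],
       [  0.        , 456.72946753, 204.24355775],
       [  0.        ,   0.        ,   1.        ]]), 'R': array([[-0.01742728, -0.99962996,  0.02088625],
       [-0.99678873,  0.01573726, -0.07851473],
       [ 0.07815698, -0.02218748, -0.99669414]]), 't': array([0.05681105, 0.52985775, 1.32653557])}
side {'intrinsics': array([[4
[... 217 characters left out ...]
 [-1.11307090e-01, -6.64179317e-01, -7.39240534e-01],
       [ 1.22097590e-01,  7.29087614e-01, -6.73441482e-01]]), 't': array([-0.50067427,  0.13836961,  1.13948002])}
{'intrinsics': array([[309.70691629,   0.        , 320.91812785],
       [  0.        , 309.70691629, 197.49464954],
       [  0.        ,   0.        ,   1.        ]]), 'tool_from_camera': array([[ 9.99999990e-01, -1.39446922e-04,  2.34115862e-05,
        -1.17042458e-03],
       [-6.68640912e-05, -3.20460174e-01,  9.47261987e-01,
        -1.43581276e-01],
       [-1.24590287e-04, -9.47261979e-01, -3.20460180e-01,
         8.24729748e-02],
       [ 0.00000000e+00,  0.00000000e+00,  0.00000000e+00,
         1.00000000e+00]])}
```

View images.

View pics/top0.png

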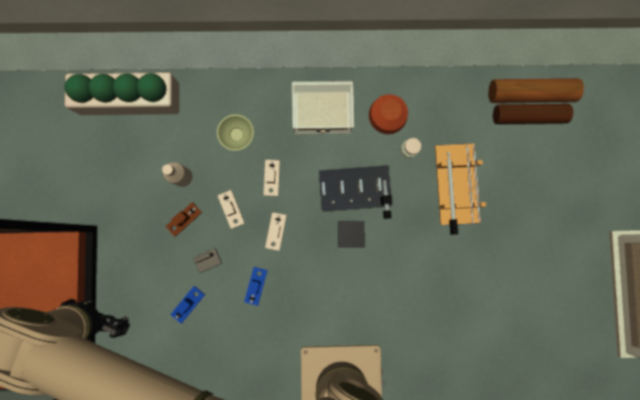

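View pics/side0.png

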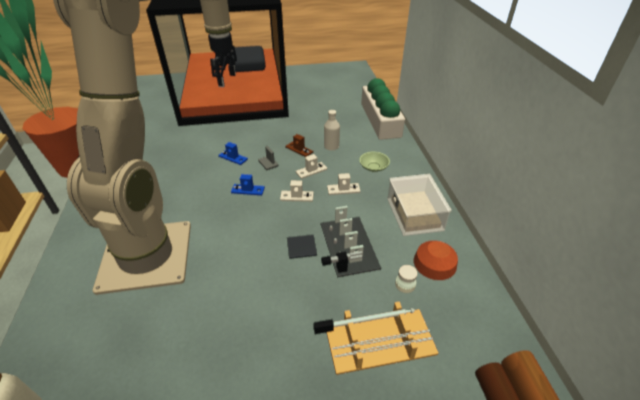

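Run:
```python
import cv2
p=cv2.imread("pics/top0.png")
cv2.imwrite("pics/top0c.png",cv2.resize(p[150:260,210:400],None,fx=4.2,fy=4.2,interpolation=cv2.INTER_CUBIC))
```

```text
(no output)
```

View pics/top0c.png

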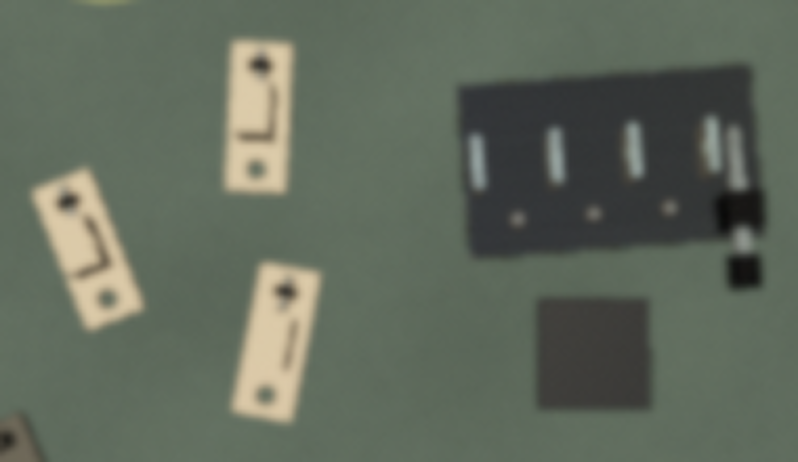

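```bash
cat > h.py <<'E'
import numpy as np, cv2
from workcell import manip
from scipy.spatial.transform import Rotation as Ro
def ray(name,uv,pose=None):
    "world origin and directions of pixel rays"
    m=manip.camera_model(name); uv=np.atleast_2d(uv).astype(float); K=m["intrinsics"]
    x=(uv-K[:2,2])/[K[0,0],K[1,1]]
    if name=="wrist":
        r=np.linalg.norm(x,axis=1,keepdims=True)
        d=np.hstack([x*np.sinc(r/np.pi),np.cos(r)])
        T=tool(pose)@m["tool_from_camera"]; return T[:3,3],d@T[:3,:3].T
    d=np.hstack([x,np.ones((len(x),1))]); return -m["R"].T@m["t"],d@m["R"]
def tool(o=None):
    o=o or manip.get_obs(); T=np.eye(4); T[:3,:3]=Ro.from_quat(o["ee_rot"]).as_matrix(); T[:3,3]=o["position"]; return T
def onz(name,uv,z,pose=None):
    c,d=ray(name,uv,pose); return c+d*((z-c[2])/d[:,2])[:,None]
def proj(name,X,pose=None):
    m=manip.camera_model(name);K=m["intrinsics"];X=np.atleast_2d(X)
    if name!="wrist":
        c=X@m["R"].T+m["t"]; return c[:,:2]/c[:,2:]*K[0,0]+K[:2,2]
    T=np.linalg.inv(tool(pose)@m["tool_from_camera"]); c=X@T[:3,:3].T+T[:3,3]
    rho=np.linalg.norm(c[:,:2],axis=1,keepdims=True); return c[:,:2]/rho*np.arctan2(rho,c[:,2:])*K[0,0]+K[:2,2]
def goal(pos,R,o=None):
    "offset/turn numbers for going to pos, R from now"
    T=tool(o); print("offset",np.round(T[:3,:3].T@(np.array(pos)-T[:3,3])/.2,4),
      "turn",np.round(Ro.from_matrix(T[:3,:3].T@R).as_rotvec()/(np.pi/4),4))
def down(yaw,elev=0):
    "tool y down; tool x (jaw axis) at world angle yaw"
    c,s=np.cos(yaw),np.sin(yaw); x=np.array([c,s,0]);y=np.array([0,0,-1.]); return np.column_stack([x,y,np.cross(x,y)])
def snap(name,f,box=None,k=1):
    o=manip.get_obs(); p,d=manip.camera(name); np.save(f"pics/{f}.npy",d); cv2.imwrite(f"pics/{f}_full.png",p[:,:,::-1])
    import pickle; pickle.dump(o,open(f"pics/{f}.pkl","wb"))
    if box: p=p[box[1]:box[3],box[0]:box[2]]
    cv2.imwrite(f"pics/{f}.png",cv2.resize(p[:,:,::-1],None,fx=k,fy=k,interpolation=cv2.INTER_CUBIC)); return o
E
python3 - <<'E'
from h import *
np.set_printoptions(precision=4,suppress=True)
f=lambda a:np.array(a)/4.2+[210,150]
ch=onz("top",f([(478,162),(556,156),(634,150),(711,144)]),.064); pn=onz("top",f([(518,218),(594,213),(670,207)]),.020)
print(ch,pn)
# dock fit: planar
src=np.array([[0,81],[0,27],[0,-27],[0,-81],[-38,54],[-38,0],[-38,-54]])/1000.
dst=np.vstack([ch,pn])[:,:2]; a=src-src.mean(0);b=dst-dst.mean(0);U,S,Vt=np.linalg.svd(a.T@b);R=(U@Vt).T;t=dst.mean(0)-R@src.mean(0)
print("dock",t,np.degrees(np.arctan2(R[1,0],R[0,0])),"res mm",(src@R.T+t-dst)*1000)
p=cv2.imread("pics/top0.png"); w=((p.min(2)>120)).astype(np.uint8); w[:,300:]=0; w[:150]=0;w[:,:200]=0
for c in cv2.findContours(w,cv2.RETR_EXTERNAL,cv2.CHAIN_APPROX_NONE)[0]:
    if cv2.contourArea(c)<150: continue
    r=cv2.minAreaRect(c); q=onz("top",cv2.boxPoints(r),.008); e=q-np.roll(q,1,0); l=e[np.argmax(np.linalg.norm(e,axis=1))]; l=l*np.sign(l[0])
    print("holder",r[0],q.mean(0),np.linalg.norm(e,axis=1),"yaw",np.degrees(np.arctan2(l[1],l[0])))
print("rackbar",onz("top",[(454,227),(450,150)],.05))
T=tool();print(T)
E
```

```text
[[ 0.5721  0.0406  0.064 ]
 [ 0.5755 -0.0127  0.064 ]
 [ 0.5788 -0.0661  0.064 ]
 [ 0.5821 -0.1189  0.064 ]] [[ 0.5371  0.0119  0.02  ]
 [ 0.5398 -0.0417  0.02  ]
 [ 0.5432 -0.0954  0.02  ]]
dock [ 0.5775 -0.0393] 3.5134013801005555 res mm [[ 0.3752  0.9438]
 [ 0.3715  0.3169]
 [ 0.3605 -0.1924]
 [ 0.3319 -1.2689]
 [-0.8608  0.3436]
 [-0.2422  0.0237]
 [-0.3362 -0.1667]]
holder (275.2884521484375, 231.0576934814453) [0.4545 0.1846 0.008 ] [0.0445 0.1087 0.0448 0.1087] yaw -11.946472541315869
holder (230.43104553222656, 208.8275909423828) [0.5225 0.3166 0.008 ] [0.1084 0.0443 0.1085 0.0441] yaw 21.395781336655947
holder (271.0138854980469, 177.167236328125) [0.6152 0.1958 0.008 ] [0.0449 0.1086 0.0451 0.1086] yaw -2.9438971612099833
rackbar [[ 0.4564 -0.3341  0.05  ]
 [ 0.6817 -0.3314  0.05  ]]
[[ 0.4167 -0.0005 -0.909   0.2603]
 [ 0.909  -0.0011  0.4167  0.5679]
 [-0.0012 -1.     -0.      0.2306]
 [ 0.      0.      0.      1.    ]]
```

```bash
python3 -m pendant '{"offset":[[-0.914,0,-0.855],[-0.914,0,-0.855],[-0.914,0,-0.855],[-0.914,0,-0.855],[-0.914,0,-0.855]],"turn":[[0,0,0],[0,0,0],[0,0,0],[0,0,0],[0,0,0]]}' 100
python3 -m pendant '{"offset":[[-0.914,0,-0.855],[-0.914,0,-0.855],[-0.914,0,-0.855],[-0.914,0,-0.855],[-0.914,0,-0.855]],"turn":[[0,0,0],[0,0,0],[0,0,0],[0,0,0],[0,0,0]]}'
python3 -m pendant '{"offset":[[-0.6,0,-0.8],[-0.6,0,-0.8],[-0.6,0,-0.8],[-0.6,0,-0.8],[-0.6,0,-0.8],[-0.6,0,-0.8]],"turn":[[0,-0.624,0],[0,-0.624,0],[0,-0.624,0],[0,-0.624,0],[0,-0.624,0],[0,-0.624,0]]}'
python3 - <<'E'
from h import *
np.set_printoptions(precision=4,suppress=True)
o=snap("wrist","w1");print(tool())
E
```

```text
clock: 0.72
position: [0.3416, 0.3261, 0.231]
ee_rot: [0.597, 0.379, -0.38, -0.596]
ft_force: [-0.3, 0.4, -0.3]
grip_width: 1.0
clock: 1.35
position: [0.4201, 0.0847, 0.2315]
ee_rot: [0.598, 0.378, -0.378, -0.597]
ft_force: [0.3, 1.5, 0.1]
grip_width: 0.999
clock: 2.1
position: [0.5134, -0.0907, 0.2313]
ee_rot: [-0.488, -0.511, 0.513, 0.488]
ft_force: [-0.1, 0.9, 0.1]
grip_width: 1.001
[[-0.0495 -0.0005 -0.9988  0.5133]
 [ 0.9988 -0.0012 -0.0495 -0.0904]
 [-0.0012 -1.      0.0006  0.2314]
 [ 0.      0.      0.      1.    ]]
```

View pics/w1.png

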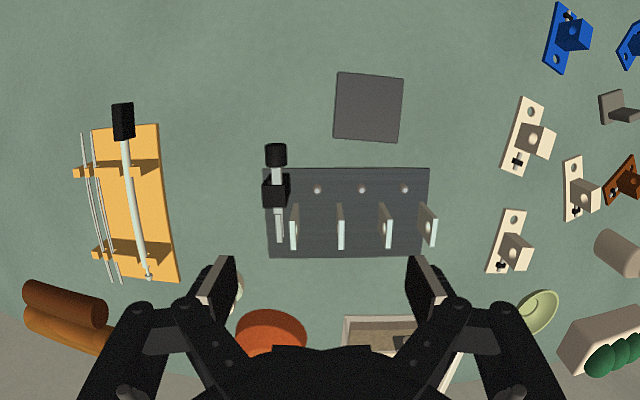

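Run:
```python
from h import *
p=cv2.imread("pics/w1_full.png")
cv2.imwrite("pics/w1c.png",cv2.resize(p[130:270,255:450],None,fx=4,fy=4,interpolation=cv2.INTER_CUBIC))
```

```text
(no output)
```

View pics/w1c.png

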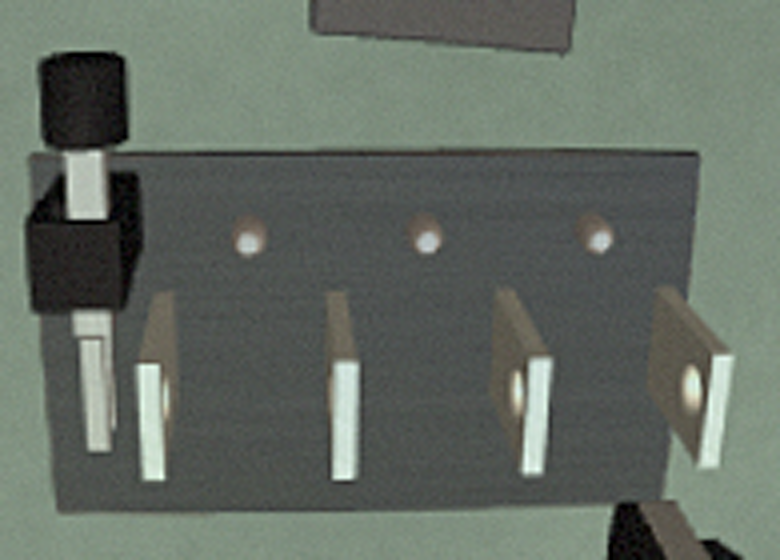

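Run:
```python
from h import *
import pickle
from scipy.optimize import least_squares
np.set_printoptions(precision=4,suppress=True)
o=pickle.load(open("pics/w1.pkl","rb"))
P=[];U=[]
for yc,c in zip((81,27,-27,-81),([(714,354),(734,356),(718,467),(699,466)],[(531,357),(551,357),(543,473),(521,473)],[(335,361),(358,360),(356,478),(332,479)],[(138,364),(159,363),(165,480),(142,480)])):
    P+=[(-18,yc-3,64),(-18,yc+3,64),(18,yc+3,64),(18,yc-3,64)];U+=c
P+=[(-38,-54,20),(-38,0,20),(-38,54,20),(-62,-122,6),(-62,90,6)];U+=[(249,242),(428,241),(600,240),(30,155),(699,153)]
P=np.array(P)/1000.;U=np.array(U)/4+[255,130]
def W(q,P):
    c,s=np.cos(q[2]),np.sin(q[2]); return P@np.array([[c,-s,0],[s,c,0],[0,0,1]]).T+[q[0],q[1],q[3]]
for free in (3,4):
    f=lambda q:(proj("wrist",W(np.r_[q,[0]*(4-len(q))],P),o)-U).ravel()
    r=least_squares(f,[.5775,-.0393,.061,0][:free],loss="soft_l1");print(r.x,np.degrees(r.x[2]),"rms px",np.sqrt(np.mean(f(r.x)**2)))
    print(r.fun.reshape(-1,2).round(2)[[0,5,10,15,16,17,18,19,20]].tolist())
q=np.r_[r.x]; 
kt=(np.array([(40,62),(127,62),(127,145),(45,148)])/4+[255,130]);print("knob",onz("wrist",kt,.0485+.0,o), W(q,np.array([[-.085,-.1,.0485],[-.085,-.097,.0485]])))
```

```text
[ 0.5769 -0.039   0.0588] 3.3664112029630844 rms px 0.3327511192795568
[[-0.28, -0.06], [0.12, 0.14], [-0.15, -0.2], [0.62, -0.33], [-0.04, 0.35], [-0.05, 0.22], [0.1, 0.19], [-0.28, 0.83], [0.53, 0.57]]
[ 0.5763 -0.0392  0.0585  0.0013] 3.3490271373884077 rms px 0.2919616587315735
[[0.01, -0.05], [0.26, 0.15], [-0.22, -0.09], [0.34, -0.23], [-0.19, 0.23], [-0.03, 0.11], [0.28, 0.09], [-0.61, 0.62], [0.79, 0.41]]
knob [[ 0.4848 -0.1536  0.0485]
 [ 0.484  -0.13    0.0485]
 [ 0.5068 -0.1295  0.0485]
 [ 0.5085 -0.152   0.0485]] [[ 0.4973 -0.144   0.0498]
 [ 0.4971 -0.141   0.0498]]
```

Run:
```python
from h import *
Rd=down(np.pi/2+.0588)
goal([.497,-.141,.12],Rd); goal([.497,-.141,.031],Rd)
```

```text
offset [-0.2482  0.5575  0.0938] turn [-0.0007 -0.0118 -0.0015]
offset [-0.2476  1.0025  0.0936] turn [-0.0007 -0.0118 -0.0015]
```

```bash
python3 -m pendant '{"offset":[[-0.248,0.3,0.094],[-0.248,0.5,0.094],[-0.248,0.5,0.094],[-0.248,0.7,0.094],[-0.248,0.85,0.094],[-0.248,1.0,0.094],[-0.248,1.0,0.094],[-0.248,1.0,0.094]],"turn":[[0,-0.012,0],[0,-0.012,0],[0,-0.012,0],[0,-0.012,0],[0,-0.012,0],[0,-0.012,0],[0,-0.012,0],[0,-0.012,0]]}' 65 60
python3 -m pendant '{"offset":[[0,0,0],[0,0,0],[0,0,0],[0,0,0],[0,0,0],[0,0,0]],"turn":[[0,0,0],[0,0,0],[0,0,0],[0,0,0],[0,0,0],[0,0,0]]}' 0 70
python3 -m pendant '{"offset":[[0,0,0.04],[0,0,0.08],[0,0,0.12],[0,0,0.16],[0,0,0.185],[0,0,0.185],[0,0,0.185]],"turn":[[0,0,0],[0,0,0],[0,0,0],[0,0,0],[0,0,0],[0,0,0],[0,0,0]]}'
```

```text
clock: 3.15
position: [0.4986, -0.1404, 0.0337]
ee_rot: [0.485, 0.515, -0.515, -0.484]
ft_force: [-0.4, 0.6, 0.5]
grip_width: 0.649
clock: 3.9
position: [0.4998, -0.1406, 0.0352]
ee_rot: [0.486, 0.516, -0.514, -0.483]
ft_force: [-1.1, 0.8, 9.9]
grip_width: 0.253
clock: 4.78
position: [0.4666, -0.1426, 0.036]
ee_rot: [0.488, 0.518, -0.513, -0.481]
ft_force: [19.9, -0.5, -13.4]
grip_width: 0.246
```

```bash
python3 -m pendant '{"offset":[[0,0,0.02],[0,0,0.04],[0,0,0.04],[0,0,0.04]],"turn":[[0,0,0],[0,0,0],[0,0,0],[0,0,0]]}'
python3 - <<'E'
from h import *
snap("wrist","w2",(150,60,470,300),2.4);o=manip.get_obs();print(o["position"],o["ft_force"])
E
```

```text
clock: 5.28
position: [0.4666, -0.1426, 0.037]
ee_rot: [0.493, 0.521, -0.51, -0.475]
ft_force: [46.7, -2.4, -45.1]
grip_width: 0.249
[ 0.46657784 -0.14257985  0.03696549] [ 46.78739431  -1.92518651 -45.52221263]
```

View pics/w2.png

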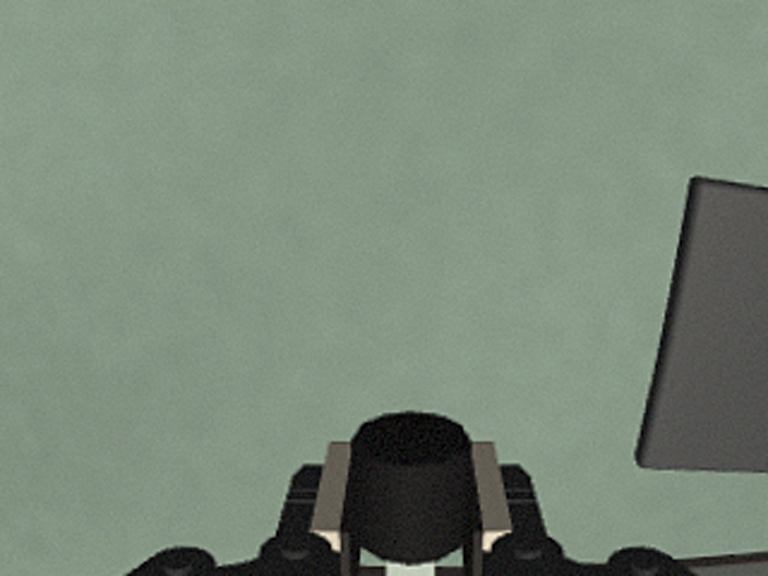

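```bash
python3 -m pendant '{"offset":[[0,0,0],[0,0,0]],"turn":[[0,0,0],[0,0,0]]}'
python3 -m pendant '{"offset":[[0,0,0],[0,0,0],[0,0,0],[0,0,0]],"turn":[[0,0,0],[0,0,0],[0,0,0],[0,0,0]]}' 65
python3 -m pendant '{"offset":[[0,-0.3,0],[0,-0.6,0],[0,-0.75,0],[0,-0.75,0]],"turn":[[0,0,0],[0,0,0],[0,0,0],[0,0,0]]}'
python3 - <<'E'
from h import *
print(manip.get_obs()["joint_pos"])
goal([.4545,.1846,.18],down(np.radians(-11.9)))
E
```

```text
clock: 5.58
position: [0.467, -0.1426, 0.0362]
ee_rot: [0.493, 0.521, -0.51, -0.474]
ft_force: [14.6, -2.0, -20.4]
grip_width: 0.251
clock: 6.08
position: [0.4668, -0.1426, 0.0363]
ee_rot: [0.493, 0.521, -0.51, -0.474]
ft_force: [-0.6, -0.3, 0.5]
grip_width: 0.652
clock: 6.58
position: [0.4635, -0.1417, 0.1884]
ee_rot: [0.494, 0.522, -0.509, -0.473]
ft_force: [-0.1, -0.8, -0.4]
grip_width: 0.649
[-4.79089489e-01 -1.57841427e-03  6.92206036e-01  1.93813231e+00
 -2.70054557e-04  1.16940357e+00  1.84808005e+00]
offset [ 1.6315  0.0305 -0.0582] turn [0.0404 2.3457 0.0327]
```

```bash
python3 -m pendant '{"offset":[[0.85,0,0],[0.85,0,0],[0.85,0,0],[0.85,0,0]],"turn":[[0,0,0],[0,0,0],[0,0,0],[0,0,0]]}'
python3 -m pendant '{"offset":[[0.78,0,0],[0.78,0,0],[0.78,0,0],[0.78,0,0],[0.78,0,0]],"turn":[[0,0.95,0],[0,0.95,0],[0,0.95,0],[0,0.95,0],[0,0.95,0]]}'
python3 - <<'E'
from h import *
goal([.4545,.1846,.18],down(np.radians(-11.9)))
E
```

```text
clock: 7.08
position: [0.4517, 0.0311, 0.1857]
ee_rot: [0.492, 0.523, -0.511, -0.472]
ft_force: [0.1, -0.5, 0.2]
grip_width: 0.651
clock: 7.7
position: [0.4406, 0.186, 0.183]
ee_rot: [0.645, 0.313, -0.296, -0.631]
ft_force: [0.8, -0.1, 0.1]
grip_width: 0.651
offset [ 0.0381  0.0174 -0.0579] turn [0.0239 1.3989 0.0356]
```

```bash
python3 -m pendant '{"offset":[[0.038,0.017,-0.058],[0.038,0.017,-0.058],[0.038,0.017,-0.058],[0.038,0.017,-0.058]],"turn":[[0.012,0.7,0.018],[0.012,0.7,0.018],[0.012,0.7,0.018],[0.012,0.7,0.018]]}'
python3 -m pendant '{"offset":[[0,0,0],[0,0,0],[0,0,0],[0,0,0],[0,0,0]],"turn":[[0.012,0.7,0.018],[0.012,0.7,0.018],[0.012,0.7,0.018],[0.012,0.7,0.018],[0.012,0.7,0.018]]}'
python3 - <<'E'
from h import *
np.set_printoptions(precision=4,suppress=True)
snap("wrist","w3",(180,60,480,300),2.6);print(tool())
E
```

```text
clock: 8.2
position: [0.4545, 0.1834, 0.1791]
ee_rot: [0.701, 0.124, -0.116, -0.693]
ft_force: [-1.0, -0.0, -0.1]
grip_width: 0.644
clock: 8.82
position: [0.4545, 0.1831, 0.1788]
ee_rot: [0.704, -0.072, 0.071, -0.703]
ft_force: [0.8, 0.0, -0.5]
grip_width: 0.648
[[ 0.9792 -0.0017  0.2028  0.4545]
 [-0.2028 -0.0013  0.9792  0.1832]
 [-0.0014 -1.     -0.0017  0.1789]
 [ 0.      0.      0.      1.    ]]
```

View pics/w3.png

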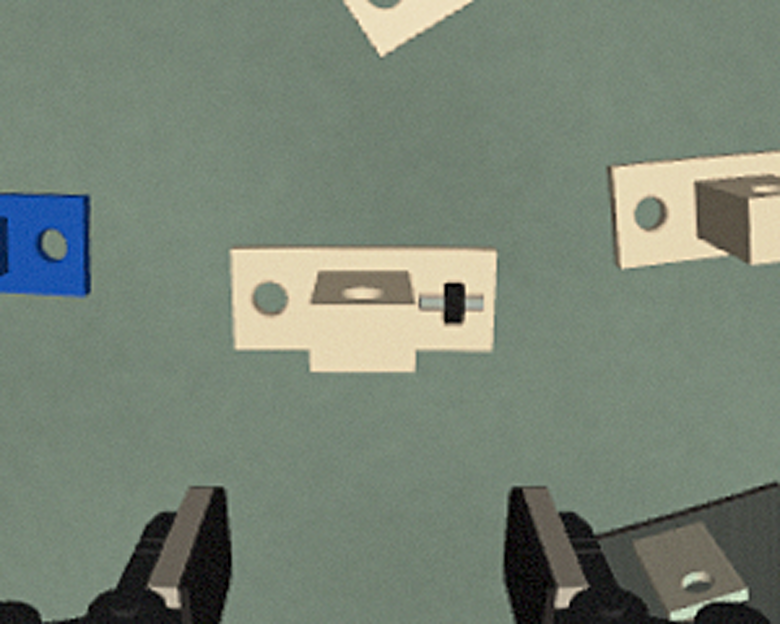

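```bash
cat >> h.py <<'E'
HP=np.array([(-53,21,8),(53,21,8),(53,-21,8),(-53,-21,8),(-18,12,60),(18,12,60),(18,-12,60),(-18,-12,60),(-38,0,8)])/1000.
def fit(f,uv,box,k,P=HP,x0=(.5,.2,0,0),free=3):
    import pickle; from scipy.optimize import least_squares
    o=pickle.load(open(f"pics/{f}.pkl","rb")); U=np.array([a if a else (np.nan,)*2 for a in uv],float)/k+box[:2]; ok=~np.isnan(U[:,0])
    def W(q): return P[ok]@Ro.from_euler("z",q[2]).as_matrix().T+[q[0],q[1],q[3] if len(q)>3 else x0[3]]
    g=lambda q:(proj("wrist",W(q),o)-U[ok]).ravel()
    r=least_squares(g,x0[:free],loss="soft_l1"); print("fit",r.x.round(4),"yaw",np.degrees(r.x[2]).round(2),"rms",np.sqrt(np.mean(g(r.x)**2)).round(2)); return r.x
E
python3 - <<'E'
from h import *
q=fit("w3",[(231,249),(497,250),(491,352),(235,350),(310,304),(415,304),(416,372),(309,372),(270,299)],(180,60),2.6)
goal([q[0],q[1],.025],down(q[2]))
E
```

```text
fit [ 0.4527  0.1826 -0.2092] yaw -11.99 rms 0.35
offset [-0.0073  0.7696 -0.0034] turn [ 0.0021  0.0064 -0.0017]
```

```bash
python3 -m pendant '{"offset":[[-0.007,0.3,-0.003],[-0.007,0.5,-0.003],[-0.007,0.65,-0.003],[-0.007,0.77,-0.003],[-0.007,0.77,-0.003],[-0.007,0.77,-0.003]],"turn":[[0,0.006,0],[0,0.006,0],[0,0.006,0],[0,0.006,0],[0,0.006,0],[0,0.006,0]]}' 65
python3 -m pendant '{"offset":[[0,0,0],[0,0,0],[0,0,0],[0,0,0],[0,0,0]],"turn":[[0,0,0],[0,0,0],[0,0,0],[0,0,0],[0,0,0]]}' 0 80
python3 -m pendant '{"offset":[[0,-0.1,0],[0,-0.2,0],[0,-0.4,0],[0,-0.4,0],[0,-0.4,0]],"turn":[[0,0,0],[0,0,0],[0,0,0],[0,0,0],[0,0,0]]}'
python3 - <<'E'
from h import *
np.set_printoptions(precision=4,suppress=True)
snap("wrist","w4");print(tool())
D=lambda p:Ro.from_euler("z",.0588).as_matrix()@np.array(p)+[.5768,-.0391,0]
for p in ([0,-.054,.11],[0,-.054,.032]): print(D(p)); goal(D(p),down(.0588))
E
```

```text
clock: 9.62
position: [0.4533, 0.1829, 0.0258]
ee_rot: [0.704, -0.074, 0.073, -0.703]
ft_force: [0.1, 0.2, -0.3]
grip_width: 0.65
clock: 10.25
position: [0.4542, 0.1835, 0.0273]
ee_rot: [-0.703, 0.073, -0.073, 0.704]
ft_force: [-0.7, -0.3, 6.9]
grip_width: 0.408
clock: 10.88
position: [0.454, 0.1835, 0.1073]
ee_rot: [-0.703, 0.073, -0.073, 0.704]
ft_force: [-0.7, 0.1, -2.3]
grip_width: 0.404
[[ 0.9787  0.0004  0.2054  0.4537]
 [-0.2054  0.0003  0.9787  0.1833]
 [ 0.0003 -1.      0.0004  0.1068]
 [ 0.      0.      0.      1.    ]]
[ 0.58  -0.093  0.11 ]
offset [ 0.9017 -0.0164 -1.2223] turn [-0.0005 -0.3383  0.0005]
[ 0.58  -0.093  0.032]
offset [ 0.9016  0.3736 -1.2225] turn [-0.0005 -0.3383  0.0005]
```

```bash
python3 -m pendant '{"offset":[[0.15,-0.02,-0.2],[0.3,-0.02,-0.4],[0.45,-0.02,-0.61],[0.45,-0.02,-0.61],[0.45,-0.02,-0.61]],"turn":[[0,-0.11,0],[0,-0.22,0],[0,-0.338,0],[0,-0.338,0],[0,-0.338,0]]}'
python3 - <<'E'
from h import *
D=lambda p:Ro.from_euler("z",.0588).as_matrix()@np.array(p)+[.5768,-.0391,0]
goal(D([0,-.0528,.112]),down(.0588))
E
```

```text
clock: 11.55
position: [0.516, 0.0456, 0.1098]
ee_rot: [-0.707, -0.02, 0.021, 0.707]
ft_force: [0.1, -0.1, -0.9]
grip_width: 0.413
offset [ 0.2791 -0.0115 -0.7044] turn [-0.0001 -0.0011 -0.0017]
```

```bash
python3 -m pendant '{"offset":[[0.1,-0.01,-0.25],[0.2,-0.01,-0.5],[0.279,-0.01,-0.704],[0.279,-0.01,-0.704],[0.279,-0.01,-0.704],[0.279,-0.01,-0.704]],"turn":[[0,0,0],[0,0,0],[0,0,0],[0,0,0],[0,0,0],[0,0,0]]}'
python3 - <<'E'
from h import *
np.set_printoptions(precision=4,suppress=True)
snap("wrist","w5",(180,120,460,330),2.8);print(tool())
D=lambda p:Ro.from_euler("z",.0588).as_matrix()@np.array(p)+[.5768,-.0391,0]
goal(D([0,-.0528,.032]),down(.0588))
E
```

```text
clock: 12.3
position: [0.5797, -0.0896, 0.1115]
ee_rot: [-0.706, -0.021, 0.022, 0.707]
ft_force: [-0.2, 1.0, -0.8]
grip_width: 0.412
[[ 0.9982 -0.0015 -0.0602  0.5798]
 [ 0.0602  0.0008  0.9982 -0.0899]
 [-0.0014 -1.      0.0009  0.1116]
 [ 0.      0.      0.      1.    ]]
offset [ 0.0006  0.3981 -0.0099] turn [-0.0011  0.0019 -0.0018]
```

View pics/w5.png

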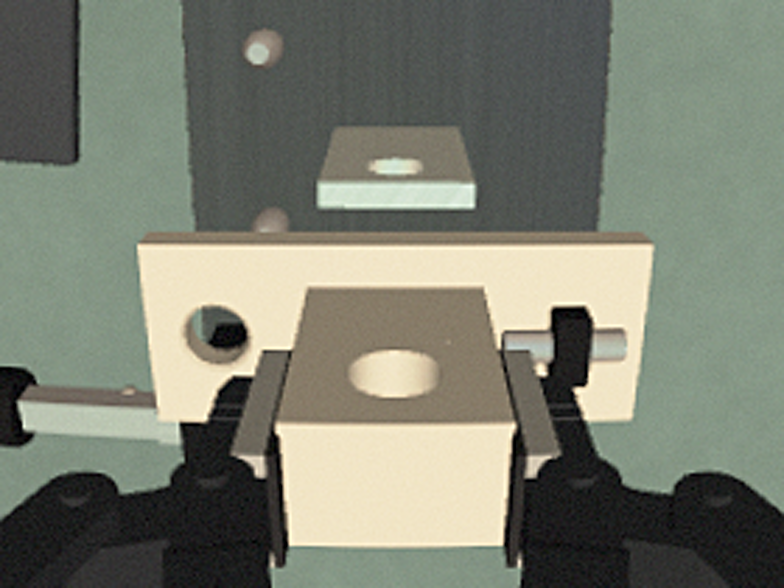

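Run:
```python
from h import *
q=fit("w5",[(138,245),(653,246),(632,420),(158,420),(278,421),(514,424),(502,547),(290,547),(217,334)],(180,120),2.8,x0=(.58,-.09,.06,.08),free=4)
d=Ro.from_euler("z",-.0588).as_matrix()@(np.array([q[0],q[1],0])-[.5768,-.0391,0]);print("in dock",d,q[2]-.0588)
```

```text
fit [ 0.5794 -0.0902  0.0573  0.0848] yaw 3.29 rms 0.72
in dock [-0.00039822 -0.05117679  0.        ] -0.0014615591426114377
```

```bash
python3 -m pendant '{"offset":[[0.002,0.1,-0.014],[0.002,0.2,-0.014],[0.002,0.25,-0.014],[0.002,0.28,-0.014],[0.002,0.3,-0.014],[0.002,0.32,-0.014],[0.002,0.34,-0.014],[0.002,0.36,-0.014],[0.002,0.38,-0.014],[0.002,0.4,-0.014],[0.002,0.4,-0.014]],"turn":[[0,0,0],[0,0,0],[0,0,0],[0,0,0],[0,0,0],[0,0,0],[0,0,0],[0,0,0],[0,0,0],[0,0,0],[0,0,0]]}'
```

```text
clock: 13.72
position: [0.5802, -0.0926, 0.0333]
ee_rot: [-0.706, -0.021, 0.022, 0.707]
ft_force: [-11.5, 3.1, 22.0]
grip_width: 0.408
```

```bash
python3 -m pendant '{"offset":[[0,0,0],[0,0,0]],"turn":[[0,0,0],[0,0,0]]}'
python3 -m pendant '{"offset":[[0,0,0],[0,0,0],[0,0,0],[0,0,0]],"turn":[[0,0,0],[0,0,0],[0,0,0],[0,0,0]]}' 62
python3 -m pendant '{"offset":[[0,-0.2,0],[0,-0.4,0],[0,-0.65,0],[0,-0.7,0],[0,-0.7,0]],"turn":[[0,0,0],[0,0,0],[0,0,0],[0,0,0],[0,0,0]]}'
python3 - <<'E'
from h import *
goal([.6152,.1958,.18],down(np.radians(-2.9)))
E
```

```text
clock: 13.98
position: [0.5804, -0.0926, 0.0334]
ee_rot: [-0.706, -0.021, 0.022, 0.707]
ft_force: [-2.0, -0.2, 5.0]
grip_width: 0.413
clock: 14.48
position: [0.5804, -0.0926, 0.0333]
ee_rot: [-0.706, -0.021, 0.022, 0.707]
ft_force: [0.1, -0.2, -0.1]
grip_width: 0.619
clock: 15.1
position: [0.5808, -0.0928, 0.1736]
ee_rot: [-0.706, -0.021, 0.021, 0.708]
ft_force: [-0.3, 0.6, -0.5]
grip_width: 0.618
offset [ 0.2587 -0.0291  1.4301] turn [-0.0028  0.141  -0.0003]
```

```bash
python3 -m pendant '{"offset":[[0.05,-0.03,0.24],[0.1,-0.03,0.48],[0.13,-0.03,0.715],[0.13,-0.03,0.715],[0.13,-0.03,0.715]],"turn":[[0,0,0],[0,0,0],[0,0,0],[0,0,0],[0,0,0]]}'
python3 -m pendant '{"offset":[[0.05,0,0.24],[0.1,0,0.48],[0.13,0,0.715],[0.13,0,0.715],[0.13,0,0.715],[0.13,0,0.715]],"turn":[[0,0.05,0],[0,0.1,0],[0,0.141,0],[0,0.141,0],[0,0.141,0],[0,0.141,0]]}'
python3 - <<'E'
from h import *
np.set_printoptions(precision=4,suppress=True)
snap("wrist","w6",(180,60,480,300),2.6);print(tool())
E
```

```text
clock: 15.72
position: [0.5974, 0.0508, 0.1784]
ee_rot: [-0.706, -0.02, 0.022, 0.707]
ft_force: [-0.1, -1.0, 0.6]
grip_width: 0.617
clock: 16.48
position: [0.6152, 0.1926, 0.1785]
ee_rot: [-0.707, 0.02, -0.018, 0.707]
ft_force: [-0.0, 0.0, 0.8]
grip_width: 0.62
[[ 0.9986 -0.0023  0.0534  0.6151]
 [-0.0534  0.0006  0.9986  0.193 ]
 [-0.0023 -1.      0.0004  0.1786]
 [ 0.      0.      0.      1.    ]]
```

View pics/w6.png

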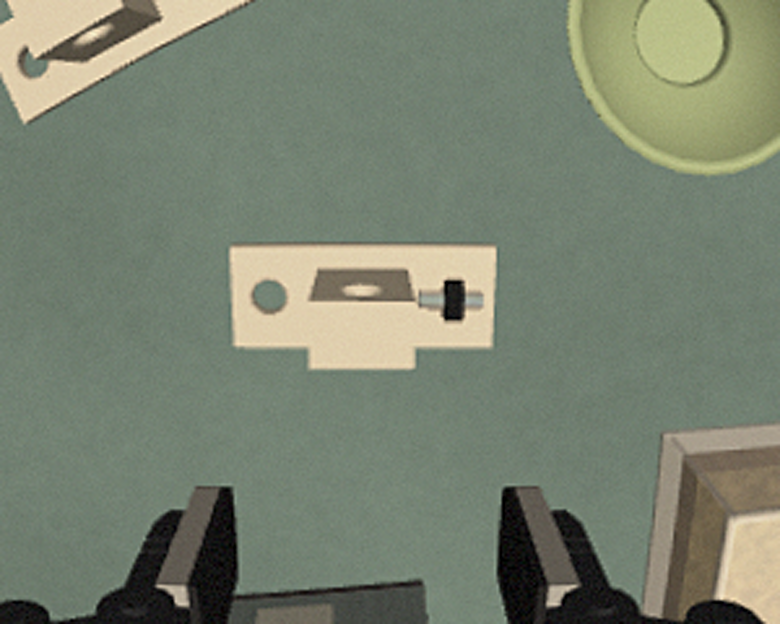

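Run:
```python
from h import *
q=fit("w6",[(230,246),(497,247),(493,349),(233,347),(309,301),(415,301),(416,370),(308,370),(269,296)],(180,60),2.6,x0=(.6,.2,0,0))
goal([q[0],q[1],.024],down(q[2]))
```

```text
fit [ 0.6131  0.1934 -0.0598] yaw -3.43 rms 0.45
offset [-0.0086  0.7729  0.0014] turn [-0.0005  0.0082 -0.003 ]
```

```bash
python3 -m pendant '{"offset":[[-0.009,0.3,0.001],[-0.009,0.5,0.001],[-0.009,0.65,0.001],[-0.009,0.773,0.001],[-0.009,0.773,0.001],[-0.009,0.773,0.001]],"turn":[[0,0.008,0],[0,0.008,0],[0,0.008,0],[0,0.008,0],[0,0.008,0],[0,0.008,0]]}' 65
python3 -m pendant '{"offset":[[0,0,0],[0,0,0],[0,0,0],[0,0,0],[0,0,0]],"turn":[[0,0,0],[0,0,0],[0,0,0],[0,0,0],[0,0,0]]}' 0 80
python3 -m pendant '{"offset":[[0,-0.1,0],[0,-0.2,0],[0,-0.43,0],[0,-0.43,0],[0,-0.43,0]],"turn":[[0,0,0],[0,0,0],[0,0,0],[0,0,0],[0,0,0]]}'
python3 - <<'E'
from h import *
D=lambda p:Ro.from_euler("z",.0588).as_matrix()@np.array(p)+[.5768,-.0391,0]
goal(D([0,0,.112]),down(.0588))
E
```

```text
clock: 17.27
position: [0.6138, 0.193, 0.0253]
ee_rot: [-0.706, 0.022, -0.021, 0.707]
ft_force: [0.6, 0.3, 0.4]
grip_width: 0.648
clock: 17.9
position: [0.615, 0.1931, 0.0271]
ee_rot: [-0.706, 0.021, -0.022, 0.708]
ft_force: [-0.1, -0.1, 7.7]
grip_width: 0.411
clock: 18.52
position: [0.6148, 0.1931, 0.1138]
ee_rot: [-0.706, 0.021, -0.022, 0.708]
ft_force: [0.1, 0.6, -1.6]
grip_width: 0.408
offset [-0.1193  0.0054 -1.1703] turn [-0.0033 -0.152   0.0028]
```

```bash
python3 -m pendant '{"offset":[[-0.04,0,-0.2],[-0.06,0,-0.4],[-0.06,0,-0.585],[-0.06,0,-0.585],[-0.06,0,-0.585]],"turn":[[0,-0.05,0],[0,-0.1,0],[0,-0.152,0],[0,-0.152,0],[0,-0.152,0]]}'
python3 - <<'E'
from h import *
D=lambda p:Ro.from_euler("z",.0588).as_matrix()@np.array(p)+[.5768,-.0391,0]
goal(D([0,0,.112]),down(.0588))
E
```

```text
clock: 19.15
position: [0.5953, 0.0776, 0.1129]
ee_rot: [-0.706, -0.021, 0.02, 0.708]
ft_force: [0.2, 0.6, -1.8]
grip_width: 0.411
offset [-0.1268  0.0025 -0.5773] turn [-0.0035  0.      0.0016]
```

```bash
python3 -m pendant '{"offset":[[-0.05,0,-0.2],[-0.1,0,-0.4],[-0.125,0,-0.577],[-0.125,0,-0.577],[-0.125,0,-0.577],[-0.125,0,-0.577],[-0.125,0,-0.577]],"turn":[[0,0,0],[0,0,0],[0,0,0],[0,0,0],[0,0,0],[0,0,0],[0,0,0]]}'
python3 - <<'E'
from h import *
np.set_printoptions(precision=4,suppress=True)
snap("wrist","w7",(180,120,460,330),2.8);print(tool())
E
```

```text
clock: 20.02
position: [0.5773, -0.0379, 0.1124]
ee_rot: [-0.706, -0.022, 0.021, 0.708]
ft_force: [-0.2, -0.1, -0.4]
grip_width: 0.41
[[ 0.9982  0.001  -0.06    0.5772]
 [ 0.06    0.0029  0.9982 -0.0382]
 [ 0.0011 -1.      0.0029  0.1124]
 [ 0.      0.      0.      1.    ]]
```

View pics/w7.png

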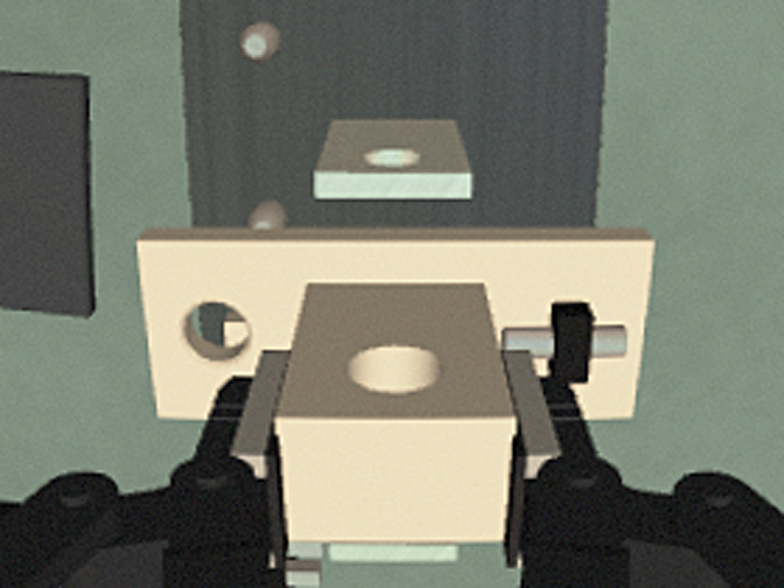

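Run:
```python
from h import *
q=fit("w7",[(138,241),(654,241),(632,417),(158,417),(277,417),(514,419),(502,543),(290,542),(217,331)],(180,120),2.8,x0=(.58,-.04,.06,.08),free=4)
d=Ro.from_euler("z",-.0588).as_matrix()@(np.array([q[0],q[1],0])-[.5768,-.0391,0]);print("in dock",d,q[2]-.0588)
```

```text
fit [ 0.5769 -0.0376  0.0571  0.0858] yaw 3.27 rms 0.71
in dock [0.00022216 0.00147778 0.        ] -0.0017372364214812142
```

```bash
python3 -m pendant '{"offset":[[0,0.1,-0.008],[0,0.2,-0.008],[0,0.25,-0.008],[0,0.28,-0.008],[0,0.3,-0.008],[0,0.32,-0.008],[0,0.34,-0.008],[0,0.36,-0.008],[0,0.38,-0.008],[0,0.405,-0.008],[0,0.405,-0.008]],"turn":[[0,0,0],[0,0,0],[0,0,0],[0,0,0],[0,0,0],[0,0,0],[0,0,0],[0,0,0],[0,0,0],[0,0,0],[0,0,0]]}'
```

```text
clock: 21.45
position: [0.5775, -0.0395, 0.033]
ee_rot: [-0.705, -0.022, 0.021, 0.708]
ft_force: [-9.9, 2.0, 21.1]
grip_width: 0.415
```

Seated. Release, then go to the third holder.

```bash
python3 -m pendant '{"offset":[[0,0,0],[0,0,0]],"turn":[[0,0,0],[0,0,0]]}'
python3 -m pendant '{"offset":[[0,0,0],[0,0,0],[0,0,0],[0,0,0]],"turn":[[0,0,0],[0,0,0],[0,0,0],[0,0,0]]}' 62
python3 -m pendant '{"offset":[[0,-0.2,0],[0,-0.4,0],[0,-0.65,0],[0,-0.72,0],[0,-0.72,0]],"turn":[[0,0,0],[0,0,0],[0,0,0],[0,0,0],[0,0,0]]}'
python3 - <<'E'
from h import *
p,d=manip.camera("top");cv2.imwrite("pics/top1.png",p[:,:,::-1])
w=((p.min(2)>120)).astype(np.uint8); w[:,300:]=0; w[:150]=0;w[:,:190]=0
for c in cv2.findContours(w,cv2.RETR_EXTERNAL,cv2.CHAIN_APPROX_NONE)[0]:
    if cv2.contourArea(c)<150: continue
    r=cv2.minAreaRect(c); q=onz("top",cv2.boxPoints(r),.008); e=q-np.roll(q,1,0); l=e[np.argmax(np.linalg.norm(e,axis=1))]; l=l*np.sign(l[0])
    yaw=np.arctan2(l[1],l[0]);print("holder",r[0],q.mean(0),"yaw",np.degrees(yaw))
    goal([*q.mean(0)[:2],.18],down(yaw))
E
```

```text
clock: 21.7
position: [0.5777, -0.0395, 0.0331]
ee_rot: [-0.705, -0.022, 0.021, 0.708]
ft_force: [-0.4, 0.1, 4.3]
grip_width: 0.41
clock: 22.2
position: [0.5777, -0.0395, 0.033]
ee_rot: [-0.705, -0.022, 0.021, 0.708]
ft_force: [-0.4, 0.9, 0.0]
grip_width: 0.624
clock: 22.82
position: [0.5779, -0.04, 0.1775]
ee_rot: [-0.705, -0.022, 0.02, 0.708]
ft_force: [0.3, 1.3, -1.1]
grip_width: 0.619
holder (230.34483337402344, 208.86209106445312) [0.52235215 0.31688688 0.008     ] yaw 21.397259624435083
offset [-0.1663 -0.012   1.7973] turn [-0.0049 -0.399   0.0017]
```

```bash
python3 -m pendant '{"offset":[[-0.03,0,0.3],[-0.06,0,0.6],[-0.08,0,0.9],[-0.08,0,0.9],[-0.08,0,0.9]],"turn":[[0,0,0],[0,0,0],[0,0,0],[0,0,0],[0,0,0]]}'
python3 -m pendant '{"offset":[[-0.03,0,0.3],[-0.06,0,0.6],[-0.08,0,0.9],[-0.08,0,0.9],[-0.08,0,0.9],[-0.08,0,0.9]],"turn":[[0,-0.15,0],[0,-0.3,0],[0,-0.4,0],[0,-0.4,0],[0,-0.4,0],[0,-0.4,0]]}'
python3 - <<'E'
from h import *
np.set_printoptions(precision=4,suppress=True)
snap("wrist","w8",(180,60,480,300),2.6);print(tool())
E
```

```text
clock: 23.5
position: [0.5497, 0.1381, 0.1753]
ee_rot: [-0.706, -0.021, 0.022, 0.708]
ft_force: [-0.3, -1.5, -0.5]
grip_width: 0.622
clock: 24.25
position: [0.5239, 0.3144, 0.1756]
ee_rot: [-0.694, -0.13, 0.131, 0.696]
ft_force: [-0.2, -0.0, 0.5]
grip_width: 0.618
[[ 0.9319 -0.0016 -0.3626  0.5238]
 [ 0.3626  0.0019  0.9319  0.3147]
 [-0.0008 -1.      0.0023  0.1758]
 [ 0.      0.      0.      1.    ]]
```

View pics/w8.png

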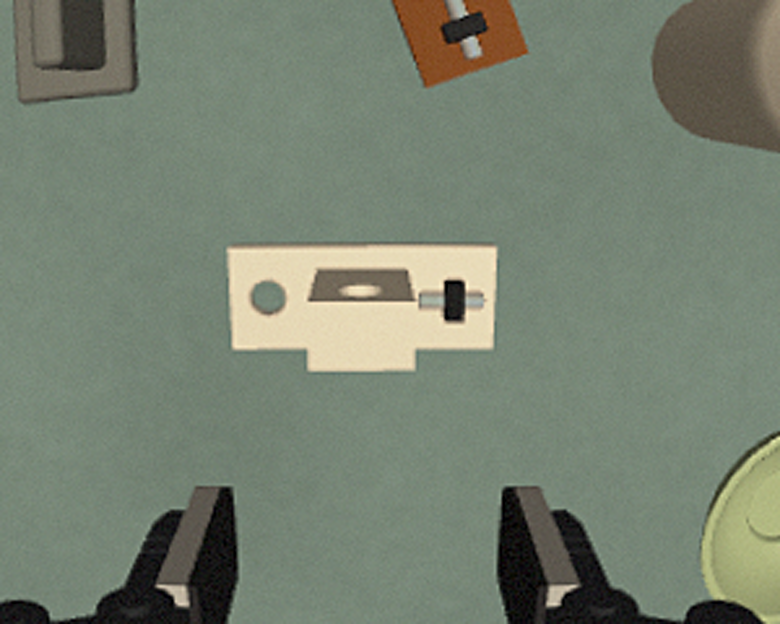

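Run:
```python
from h import *
q=fit("w8",[(227,247),(497,247),(494,349),(232,349),(308,300),(415,301),(416,371),(307,371),(267,297)],(180,60),2.6,x0=(.52,.31,.37,0))
goal([q[0],q[1],.024],down(q[2]))
```

```text
fit [0.5209 0.3151 0.3694] yaw 21.17 rms 0.47
offset [-0.0124  0.7588  0.0055] turn [-0.003   0.0021 -0.001 ]
```

```bash
python3 -m pendant '{"offset":[[-0.012,0.3,0.005],[-0.012,0.5,0.005],[-0.012,0.65,0.005],[-0.012,0.76,0.005],[-0.012,0.76,0.005],[-0.012,0.76,0.005]],"turn":[[0,0,0],[0,0,0],[0,0,0],[0,0,0],[0,0,0],[0,0,0]]}' 65
python3 -m pendant '{"offset":[[0,0,0],[0,0,0],[0,0,0],[0,0,0],[0,0,0]],"turn":[[0,0,0],[0,0,0],[0,0,0],[0,0,0],[0,0,0]]}' 0 80
python3 -m pendant '{"offset":[[0,-0.1,0],[0,-0.2,0],[0,-0.43,0],[0,-0.43,0],[0,-0.43,0]],"turn":[[0,0,0],[0,0,0],[0,0,0],[0,0,0],[0,0,0]]}'
python3 - <<'E'
from h import *
D=lambda p:Ro.from_euler("z",.0588).as_matrix()@np.array(p)+[.5768,-.0391,0]
goal(D([0,.054,.112]),down(.0588))
E
```

```text
clock: 25.05
position: [0.5218, 0.3148, 0.0249]
ee_rot: [-0.694, -0.13, 0.13, 0.696]
ft_force: [-1.0, 0.7, -0.2]
grip_width: 0.651
clock: 25.68
position: [0.5229, 0.3152, 0.0266]
ee_rot: [-0.694, -0.131, 0.129, 0.696]
ft_force: [0.2, -1.8, 7.5]
grip_width: 0.409
clock: 26.3
position: [0.5227, 0.315, 0.1133]
ee_rot: [-0.694, -0.131, 0.129, 0.697]
ft_force: [-0.2, -0.6, -2.0]
grip_width: 0.408
offset [-0.3051  0.     -1.4915] turn [-0.0052  0.3961  0.0041]
```

```bash
python3 -m pendant '{"offset":[[-0.05,0,-0.25],[-0.1,0,-0.5],[-0.15,0,-0.75],[-0.15,0,-0.75],[-0.15,0,-0.75]],"turn":[[0,0.13,0],[0,0.26,0],[0,0.396,0],[0,0.396,0],[0,0.396,0]]}'
python3 - <<'E'
from h import *
D=lambda p:Ro.from_euler("z",.0588).as_matrix()@np.array(p)+[.5768,-.0391,0]
goal(D([0,.054,.112]),down(.0588))
E
```

```text
clock: 26.92
position: [0.5484, 0.1646, 0.112]
ee_rot: [-0.705, -0.021, 0.021, 0.708]
ft_force: [0.4, -0.6, -0.6]
grip_width: 0.411
offset [ 0.0816 -0.0032 -0.755 ] turn [-0.0057  0.0008  0.0016]
```

```bash
python3 -m pendant '{"offset":[[0.03,0,-0.25],[0.06,0,-0.5],[0.082,0,-0.755],[0.082,0,-0.755],[0.082,0,-0.755],[0.082,0,-0.755],[0.082,0,-0.755]],"turn":[[-0.006,0,0],[-0.006,0,0],[-0.006,0,0],[-0.006,0,0],[-0.006,0,0],[-0.006,0,0],[-0.006,0,0]]}'
python3 - <<'E'
from h import *
np.set_printoptions(precision=4,suppress=True)
snap("wrist","w9",(180,120,460,330),2.8);print(tool())
E
```

```text
clock: 27.8
position: [0.5736, 0.0163, 0.1113]
ee_rot: [-0.707, -0.022, 0.021, 0.707]
ft_force: [-0.3, -0.1, -1.4]
grip_width: 0.407
[[ 0.9981  0.0012 -0.0611  0.5737]
 [ 0.0611  0.0001  0.9981  0.0159]
 [ 0.0012 -1.     -0.      0.1113]
 [ 0.      0.      0.      1.    ]]
```

View pics/w9.png

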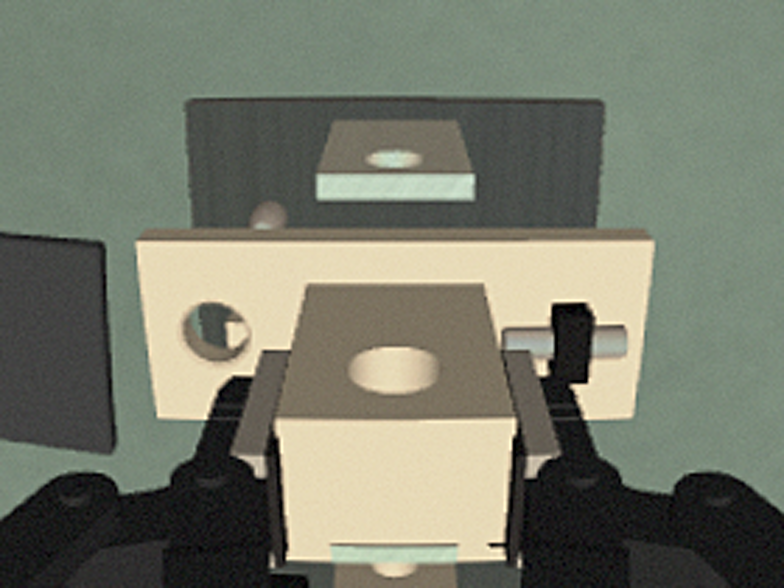

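Run:
```python
from h import *
q=fit("w9",[(137,241),(654,241),(632,418),(158,418),(277,418),(514,419),None,None,(216,331)],(180,120),2.8,x0=(.58,.015,.06,.08),free=4)
d=Ro.from_euler("z",-.0588).as_matrix()@(np.array([q[0],q[1],0])-[.5768,-.0391,0]);print("in dock",d,q[2]-.0588)
```

```text
fit [0.5732 0.0167 0.059  0.0848] yaw 3.38 rms 0.5
in dock [-0.00029385  0.05588766  0.        ] 0.00016293360371370802
```

```bash
python3 -m pendant '{"offset":[[0.002,0.1,-0.01],[0.002,0.2,-0.01],[0.002,0.25,-0.01],[0.002,0.28,-0.01],[0.002,0.3,-0.01],[0.002,0.32,-0.01],[0.002,0.34,-0.01],[0.002,0.36,-0.01],[0.002,0.38,-0.01],[0.002,0.4,-0.01],[0.002,0.4,-0.01]],"turn":[[0,0,0],[0,0,0],[0,0,0],[0,0,0],[0,0,0],[0,0,0],[0,0,0],[0,0,0],[0,0,0],[0,0,0],[0,0,0]]}'
```

```text
clock: 29.22
position: [0.5743, 0.0139, 0.0325]
ee_rot: [-0.707, -0.022, 0.021, 0.707]
ft_force: [-8.3, -0.9, 16.7]
grip_width: 0.411
```

```bash
python3 -m pendant '{"offset":[[0,0,0],[0,0,0]],"turn":[[0,0,0],[0,0,0]]}'
python3 -m pendant '{"offset":[[0,0,0],[0,0,0],[0,0,0],[0,0,0]],"turn":[[0,0,0],[0,0,0],[0,0,0],[0,0,0]]}' 62
python3 -m pendant '{"offset":[[0,-0.2,0],[0,-0.4,0],[0,-0.65,0],[0,-0.74,0],[0,-0.74,0]],"turn":[[0,0,0],[0,0,0],[0,0,0],[0,0,0],[0,0,0]]}'
python3 - <<'E'
from h import *
goal([.456,-.334,.18],down(np.pi/2))
E
```

```text
clock: 29.48
position: [0.5744, 0.0138, 0.0326]
ee_rot: [-0.707, -0.022, 0.021, 0.707]
ft_force: [-0.6, -0.2, 2.9]
grip_width: 0.408
clock: 29.98
position: [0.5744, 0.0138, 0.0326]
ee_rot: [-0.707, -0.022, 0.021, 0.707]
ft_force: [0.1, 0.4, 0.8]
grip_width: 0.62
clock: 30.6
position: [0.5748, 0.0137, 0.1814]
ee_rot: [-0.706, -0.023, 0.02, 0.707]
ft_force: [0.5, -0.8, -0.8]
grip_width: 0.619
offset [-0.6984  0.0026 -1.6994] turn [ 1.9000e-03 -1.9226e+00  4.4000e-03]
```

```bash
python3 -m pendant '{"offset":[[-0.1,0,-0.3],[-0.2,0,-0.6],[-0.35,0,-0.85],[-0.35,0,-0.85],[-0.35,0,-0.85]],"turn":[[0,0,0],[0,0,0],[0,0,0],[0,0,0],[0,0,0]]}'
python3 -m pendant '{"offset":[[-0.1,0,-0.3],[-0.2,0,-0.6],[-0.35,0,-0.85],[-0.35,0,-0.85],[-0.35,0,-0.85],[-0.35,0,-0.85]],"turn":[[0,-0.2,0],[0,-0.4,0],[0,-0.6,0],[0,-0.8,0],[0,-0.96,0],[0,-0.96,0]]}'
python3 -m pendant '{"offset":[[0,0,0],[0,0,0],[0,0,0],[0,0,0],[0,0,0],[0,0,0]],"turn":[[0,-0.2,0],[0,-0.4,0],[0,-0.6,0],[0,-0.8,0],[0,-0.96,0],[0,-0.96,0]]}'
python3 - <<'E'
from h import *
np.set_printoptions(precision=4,suppress=True)
snap("wrist","w10",(180,100,480,330),2.6);print(tool(),manip.get_obs()["joint_pos"])
E
```

```text
clock: 31.22
position: [0.5148, -0.1595, 0.1796]
ee_rot: [-0.706, -0.022, 0.021, 0.707]
ft_force: [0.5, 1.0, -0.3]
grip_width: 0.622
clock: 31.98
position: [0.456, -0.332, 0.1782]
ee_rot: [-0.648, -0.281, 0.28, 0.65]
ft_force: [-0.2, 0.4, 0.4]
grip_width: 0.618
clock: 32.72
position: [0.4567, -0.331, 0.1777]
ee_rot: [-0.5, -0.5, 0.499, 0.501]
ft_force: [-0.3, 0.4, 0.1]
grip_width: 0.62
[[ 0.0038 -0.0003 -1.      0.4566]
 [ 1.      0.003   0.0038 -0.3312]
 [ 0.003  -1.      0.0003  0.1778]
 [ 0.      0.      0.      1.    ]] [ 0.1256  0.2471  0.4937  1.7199 -0.1268  1.2078  2.219 ]
```

View pics/w10.png

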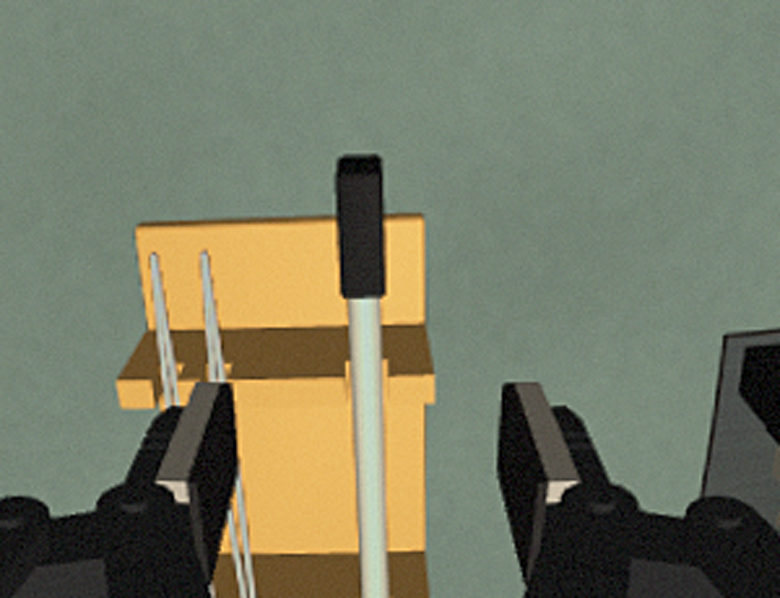

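Run:
```python
from h import *
import pickle
o=pickle.load(open("pics/w10.pkl","rb"))
P=np.array([(-22.5,-8,13),(-22.5,8,13),(22.5,8,13),(22.5,-8,13)])/1000
q=fit("w10",[(338,172),(380,172),(383,297),(344,298)],(180,100),2.6,P=P,x0=(.456,-.33,0,.05))
s=onz("wrist",np.array([(365.5,302),(373.5,590)])/2.6+[180,100],.05,o);print(s,np.degrees(np.arctan2(*(s[1]-s[0])[[1,0]])))
yaw=np.arctan2(*(s[1]-s[0])[[1,0]])
goal([q[0],q[1],.030],down(np.pi/2+yaw)); goal([q[0],q[1],.030],down(np.pi/2+q[2]))
```

```text
fit [ 0.455  -0.3334  0.0247] yaw 1.42 rms 1.0
[[ 0.484045   -0.33204946  0.05      ]
 [ 0.62339531 -0.32887099  0.05      ]] 1.3066430966785523
offset [-0.0134  0.7392  0.0078] turn [-0.0003 -0.0339  0.0039]
offset [-0.0134  0.7392  0.0078] turn [-0.0003 -0.0364  0.0039]
```

```bash
python3 -m pendant '{"offset":[[-0.013,0.3,-0.017],[-0.013,0.5,-0.017],[-0.013,0.65,-0.017],[-0.013,0.74,-0.017],[-0.013,0.74,-0.017],[-0.013,0.74,-0.017]],"turn":[[0,-0.035,0.003],[0,-0.035,0.003],[0,-0.035,0.003],[0,-0.035,0.003],[0,-0.035,0.003],[0,-0.035,0.003]]}' 45
python3 -m pendant '{"offset":[[0,0,0],[0,0,0],[0,0,0],[0,0,0],[0,0,0],[0,0,0]],"turn":[[0,0,0],[0,0,0],[0,0,0],[0,0,0],[0,0,0],[0,0,0]]}' 0 110
python3 -m pendant '{"offset":[[0,-0.1,0],[0,-0.2,0],[0,-0.3,0],[0,-0.4,0],[0,-0.5,0],[0,-0.5,0],[0,-0.5,0]],"turn":[[0,0,0],[0,0,0],[0,0,0],[0,0,0],[0,0,0],[0,0,0],[0,0,0]]}'
```

```text
clock: 33.52
position: [0.4606, -0.3338, 0.031]
ee_rot: [0.495, 0.506, -0.505, -0.494]
ft_force: [0.3, 1.1, 0.0]
grip_width: 0.446
clock: 34.28
position: [0.4615, -0.3344, 0.0322]
ee_rot: [0.495, 0.506, -0.505, -0.493]
ft_force: [-0.9, -0.8, 7.5]
grip_width: 0.168
clock: 35.15
position: [0.4608, -0.334, 0.1313]
ee_rot: [0.495, 0.506, -0.505, -0.494]
ft_force: [-0.2, 0.0, -1.7]
grip_width: 0.166
```

```bash
python3 -m pendant '{"offset":[[0.25,0,0],[0.5,0,0],[0.75,0,0],[0.95,0,0],[0.95,0,0]],"turn":[[0,0,0],[0,0,0],[0,0,0],[0,0,0],[0,0,0]]}'
python3 -m pendant '{"offset":[[0.25,0,0],[0.5,0,0],[0.75,0,0],[0.95,0,0],[0.95,0,0]],"turn":[[0,0,0],[0,0,0],[0,0,0],[0,0,0],[0,0,0]]}'
python3 -m pendant '{"offset":[[0.25,0,-0.1],[0.5,0,-0.2],[0.75,0,-0.3],[0.95,0,-0.4],[0.95,0,-0.4],[0.95,0,-0.4],[0.95,0,-0.4]],"turn":[[0,0.2,0],[0,0.4,0],[0,0.6,0],[0,0.8,0],[0,0.97,0],[0,0.97,0],[0,0.97,0]]}'
python3 - <<'E'
from h import *
D=lambda p:Ro.from_euler("z",.0588).as_matrix()@np.array(p)+[.5768,-.0391,0]
print(D([0,.345,.13]));goal(D([0,.345,.13]),down(.0588))
E
```

```text
clock: 35.78
position: [0.4561, -0.1407, 0.1302]
ee_rot: [0.493, 0.507, -0.506, -0.493]
ft_force: [0.7, 0.1, -1.2]
grip_width: 0.166
clock: 36.4
position: [0.4506, 0.0512, 0.1296]
ee_rot: [0.492, 0.508, -0.508, -0.492]
ft_force: [-0.6, 0.2, -0.3]
grip_width: 0.173
clock: 37.28
position: [0.5249, 0.2419, 0.1294]
ee_rot: [-0.645, -0.289, 0.289, 0.646]
ft_force: [-0.9, 0.3, -0.4]
grip_width: 0.171
[0.55652569 0.30530376 0.13      ]
offset [ 0.3416 -0.0029  0.0931] turn [-4.000e-04  9.967e-01 -5.000e-04]
```

```bash
python3 -m pendant '{"offset":[[0.1,0,0.03],[0.2,0,0.06],[0.34,0,0.093],[0.34,0,0.093],[0.34,0,0.093],[0.34,0,0.093],[0.34,0,0.093]],"turn":[[0,0.2,0],[0,0.4,0],[0,0.6,0],[0,0.8,0],[0,0.997,0],[0,0.997,0],[0,0.997,0]]}'
python3 - <<'E'
from h import *
np.set_printoptions(precision=4,suppress=True)
o=snap("wrist","w11");print(tool())
p,d=manip.camera("side");p2,d2=manip.camera("top")
a=cv2.imread("pics/w11_full.png")[140:340,190:450]
cv2.imwrite("pics/s11f.png",p[:,:,::-1]);cv2.imwrite("pics/t11f.png",p2[:,:,::-1])
A=cv2.resize(a,(780,600),interpolation=cv2.INTER_CUBIC);cv2.imwrite("pics/w11c.png",A)
E
```

```text
clock: 38.15
position: [0.5565, 0.3045, 0.1295]
ee_rot: [-0.707, -0.022, 0.022, 0.707]
ft_force: [-0.9, 0.3, -1.2]
grip_width: 0.168
[[ 0.9981 -0.0004 -0.0615  0.5565]
 [ 0.0615  0.0002  0.9981  0.3046]
 [-0.0004 -1.      0.0003  0.1295]
 [ 0.      0.      0.      1.    ]]
```

View pics/w11c.png

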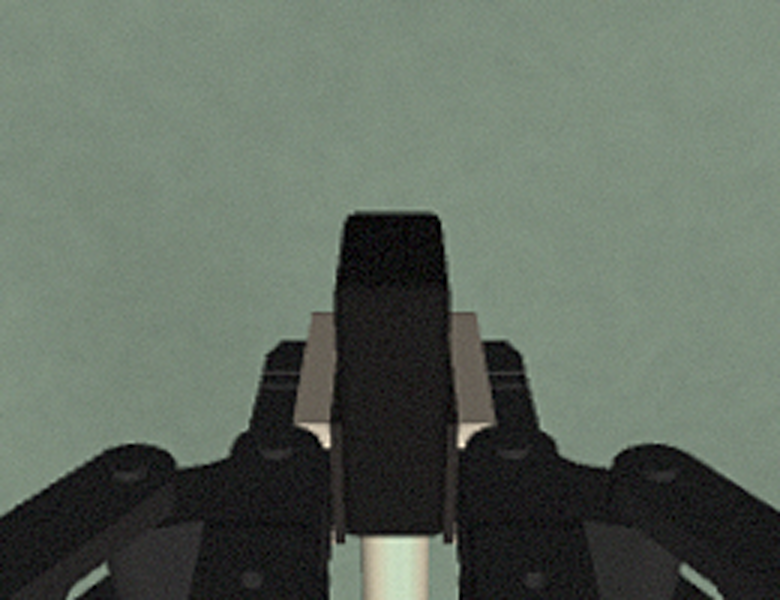

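Run:
```python
from h import *
np.set_printoptions(precision=2,suppress=True,linewidth=150)
T=tool()
for n,f in (("side","s11f"),("top","t11f")):
    g=cv2.imread(f"pics/{f}.png").astype(np.float32)
    s=np.linspace(.03,.205,15); X=T[:3,3]+np.outer(s,-T[:3,2])+[0,0,.0178]
    u=proj(n,X); 
    dz=proj(n,X+([0,0,.001] if n=="side" else T[:3,0]*.001))-u; pxmm=np.linalg.norm(dz,axis=1)[:,None]; 
    t=np.arange(-25,25.1,.5); 
    m=(u[:,None]+dz[:,None]*t[None,:,None]).astype(np.float32)
    v=cv2.remap(g,m[...,0],m[...,1],cv2.INTER_LINEAR); 
    bg=np.median(v.reshape(-1,3),0); w=np.abs(v-bg).sum(2); w=np.where(w>60,w,0)
    print(n,u[0],u[-1],"offset mm",(w*t).sum(1)/(w.sum(1)+1e-6)); print((w>0).sum(1)*.5)
a=cv2.imread("pics/s11f.png");
```

```text
side [323.92 141.05] [337.36 172.94] offset mm [ 11.09   7.95   5.6    0.11  -0.28  -0.64  -1.09  -2.66  -1.71  -2.17  -3.53  -5.59  -3.47  -8.8  -11.93]
[36.  35.  33.  28.  30.  31.  30.  29.  32.  31.5 30.5 31.  32.5 19.5 25. ]
top [236.87 191.57] [302.39 186.66] offset mm [2.45 3.11 2.68 2.95 3.19 3.11 3.67 3.26 3.63 3.77 3.66 4.14 3.79 3.55 4.26]
[12.5 13.  12.  12.5 12.  12.  13.  12.  12.  12.  12.  13.  12.   7.5  9. ]
```

```bash
python3 -m pendant '{"offset":[[0,0.1,0],[0,0.2,0],[0,0.3,0],[0,0.4,0],[0,0.487,0],[0,0.487,0],[0,0.487,0],[0,0.487,0]],"turn":[[0,0.01,0],[0,0.01,0],[0,0.01,0],[0,0.01,0],[0,0.01,0],[0,0.01,0],[0,0.01,0],[0,0.01,0]]}'
python3 - <<'E'
from h import *
np.set_printoptions(precision=4,suppress=True)
T=tool();print(T)
p,d=manip.camera("side");p2,d2=manip.camera("top")
cv2.imwrite("pics/s12f.png",p[:,:,::-1]);cv2.imwrite("pics/t12f.png",p2[:,:,::-1])
X=T[:3,3]+np.outer([.03,.2135],-T[:3,2])+[0,0,.0178]; print("side",proj("side",X),"top",proj("top",X))
a=cv2.resize(p[150:290,300:400,::-1],None,fx=4,fy=4,interpolation=cv2.INTER_CUBIC)
b=cv2.resize(p2[165:225,225:405,::-1],None,fx=4.4,fy=4.4,interpolation=cv2.INTER_CUBIC)
a=cv2.rotate(a,cv2.ROTATE_90_COUNTERCLOCKWISE)[:,:792]
c=np.zeros((a.shape[0]-100+b.shape[0],792,3),np.uint8);print(a.shape,b.shape)
a=a[60:380]; c=np.zeros((a.shape[0]+b.shape[0],792,3),np.uint8);c[:a.shape[0],:a.shape[1]]=a;c[a.shape[0]:,:b.shape[1]]=b
cv2.imwrite("pics/c12.png",c);print(c.shape)
E
```

```text
clock: 39.3
position: [0.5569, 0.3052, 0.0331]
ee_rot: [-0.706, -0.019, 0.018, 0.707]
ft_force: [-1.3, 0.0, -0.5]
grip_width: 0.169
[[ 0.9986  0.0009 -0.0524  0.5569]
 [ 0.0524  0.0012  0.9986  0.3052]
 [ 0.001  -1.      0.0012  0.0331]
 [ 0.      0.      0.      1.    ]]
side [[323.9295 164.8802]
 [336.9033 199.3704]] top [[242.2109 195.0219]
 [305.9093 190.741 ]]
(400, 560, 3) (264, 792, 3)
(584, 792, 3)
```

View pics/c12.png

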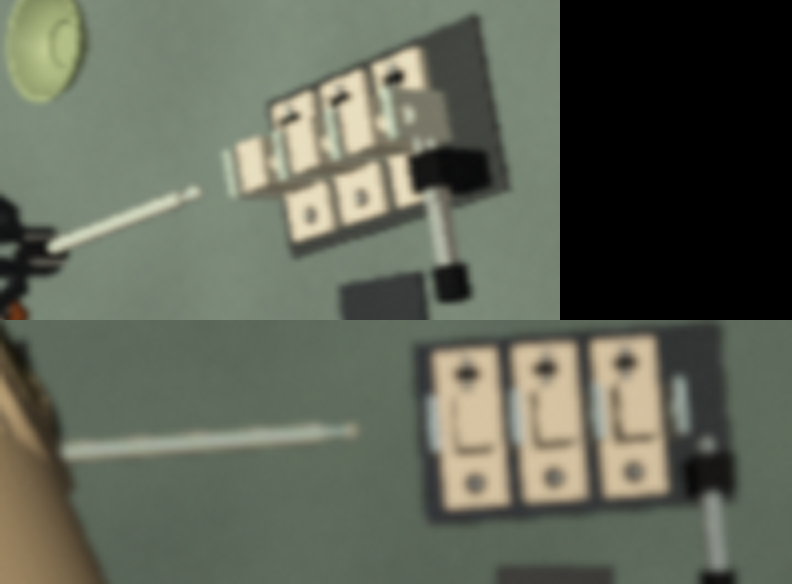

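```bash
python3 -m pendant '{"offset":[[-0.002,0.004,0],[-0.002,0.004,0],[-0.002,0.004,-0.05],[-0.001,0.004,-0.1],[-0.001,0.004,-0.15],[-0.001,0.004,-0.2],[-0.001,0.004,-0.225],[-0.001,0.004,-0.25],[-0.001,0.004,-0.275],[0,0.004,-0.3],[0,0.004,-0.3]],"turn":[[0,-0.0045,0],[0,-0.0045,0],[0,-0.0045,0],[0,-0.0045,0],[0,-0.0045,0],[0,-0.0045,0],[0,-0.0045,0],[0,-0.0045,0],[0,-0.0045,0],[0,-0.0045,0],[0,-0.0045,0]]}'
python3 - <<'E'
from h import *
np.set_printoptions(precision=4,suppress=True)
T=tool();print(T,manip.get_obs()["torque"]);print(Ro.from_euler("z",-.0588).as_matrix()@(T[:3,3]-[.5768,-.0391,0]))
E
```

```text
clock: 40.78
position: [0.56, 0.2447, 0.032]
ee_rot: [-0.707, -0.02, 0.019, 0.707]
ft_force: [0.0, 0.3, -0.8]
grip_width: 0.165
[[ 0.9985  0.0005 -0.0554  0.56  ]
 [ 0.0554  0.0008  0.9985  0.2447]
 [ 0.0006 -1.      0.0007  0.032 ]
 [ 0.      0.      0.      1.    ]] [-0.0492  0.0697 -0.0559]
[-0.0001  0.2842  0.032 ]
```

```bash
python3 -m pendant '{"offset":[[0,0,-0.04],[0,0,-0.08],[0,0,-0.12],[0.001,0,-0.16],[0.001,0,-0.2],[0.001,0,-0.24],[0.001,0,-0.28],[0.001,0,-0.32],[0.001,0,-0.36],[0.001,0,-0.4],[0.001,0,-0.4]],"turn":[[0,0,0],[0,0,0],[0,0,0],[0,0,0],[0,0,0],[0,0,0],[0,0,0],[0,0,0],[0,0,0],[0,0,0],[0,0,0]]}'
python3 - <<'E'
from h import *
np.set_printoptions(precision=4,suppress=True)
T=tool();print(T,manip.get_obs()["torque"]);print(Ro.from_euler("z",-.0588).as_matrix()@(T[:3,3]-[.5768,-.0391,0]))
E
```

```text
clock: 42.15
position: [0.5648, 0.1638, 0.032]
ee_rot: [-0.707, -0.019, 0.019, 0.707]
ft_force: [-0.2, -0.2, -2.0]
grip_width: 0.165
[[ 0.9985  0.0007 -0.0543  0.5648]
 [ 0.0543  0.0004  0.9985  0.1638]
 [ 0.0007 -1.      0.0004  0.032 ]
 [ 0.      0.      0.      1.    ]] [ 0.0472 -0.003   0.015 ]
[-0.      0.2033  0.032 ]
```

```bash
python3 -m pendant '{"offset":[[0,0,-0.04],[0,0,-0.08],[0,0,-0.12],[0.001,0,-0.16],[0.001,0,-0.2],[0.001,0,-0.24],[0.001,0,-0.28],[0.001,0,-0.32],[0.001,0,-0.36],[0.001,0,-0.4],[0.002,0,-0.44],[0.002,0,-0.47]],"turn":[[0,0,0],[0,0,0],[0,0,0],[0,0,0],[0,0,0],[0,0,0],[0,0,0],[0,0,0],[0,0,0],[0,0,0],[0,0,0],[0,0,0]]}'
python3 -m pendant '{"offset":[[0,0,-0.01],[0,0,-0.02],[0,0,-0.03],[0,0,-0.04],[0,0,-0.05],[0,0,-0.05]],"turn":[[0,0,0],[0,0,0],[0,0,0],[0,0,0],[0,0,0],[0,0,0]]}'
python3 - <<'E'
from h import *
np.set_printoptions(precision=4,suppress=True)
T=tool();print(T,manip.get_obs()["torque"]);print(Ro.from_euler("z",-.0588).as_matrix()@(T[:3,3]-[.5768,-.0391,0]))
E
```

```text
clock: 43.65
position: [0.5704, 0.0693, 0.0319]
ee_rot: [-0.707, -0.019, 0.019, 0.707]
ft_force: [0.2, 0.3, -1.1]
grip_width: 0.169
clock: 44.4
position: [0.5708, 0.0615, 0.0319]
ee_rot: [-0.706, -0.02, 0.019, 0.708]
ft_force: [-1.1, 6.6, -1.6]
grip_width: 0.168
[[ 0.9985  0.0006 -0.0555  0.5708]
 [ 0.0555  0.0025  0.9985  0.0615]
 [ 0.0007 -1.      0.0025  0.0319]
 [ 0.      0.      0.      1.    ]] [ 1.3055  0.0978 -0.151 ]
[-0.0001  0.1008  0.0319]
```

```bash
python3 -m pendant '{"offset":[[0,0,-0.01],[0,0,-0.02],[0,0,-0.02]],"turn":[[0,0,0],[0,0,0],[0,0,0]]}'
python3 -m pendant '{"offset":[[0,0,0],[0,0,0]],"turn":[[0,0,0],[0,0,0]]}'
python3 -m pendant '{"offset":[[0,0,0],[0,0,0],[0,0,0],[0,0,0]],"turn":[[0,0,0],[0,0,0],[0,0,0],[0,0,0]]}' 50
python3 -m pendant '{"offset":[[0,-0.2,0],[0,-0.4,0],[0,-0.65,0],[0,-0.74,0],[0,-0.74,0]],"turn":[[0,0,0],[0,0,0],[0,0,0],[0,0,0],[0,0,0]]}'
python3 - <<'E'
from h import *
T=Ro.from_euler("z",.0588).as_matrix()@np.array([-.121-.07,-.097,0])+[.5768,-.0391,.2]
print(T);goal(T,down(np.pi/2+.0588));goal(T,down(.0588));print(manip.get_obs()["joint_pos"])
E
```

```text
clock: 44.78
position: [0.5708, 0.0615, 0.032]
ee_rot: [-0.705, -0.021, 0.02, 0.709]
ft_force: [-0.9, 12.8, -2.4]
grip_width: 0.171
clock: 45.02
position: [0.5707, 0.0616, 0.032]
ee_rot: [-0.704, -0.021, 0.021, 0.709]
ft_force: [-2.1, 3.1, 1.5]
grip_width: 0.169
clock: 45.52
position: [0.5708, 0.0615, 0.032]
ee_rot: [-0.704, -0.021, 0.02, 0.709]
ft_force: [-0.4, 0.4, -0.1]
grip_width: 0.501
clock: 46.15
position: [0.5712, 0.0606, 0.1807]
ee_rot: [-0.704, -0.021, 0.02, 0.709]
ft_force: [0.2, -0.9, -1.1]
grip_width: 0.505
[ 0.3918304  -0.14715669  0.2       ]
offset [-0.9558 -0.1056 -0.984 ] turn [-0.0045 -2.0004  0.0095]
offset [-0.9558 -0.1056 -0.984 ] turn [-0.0089 -0.0005  0.0032]
[-0.44213127  0.2528666   0.3067416   1.68560074 -0.08797174  1.21261404
 -0.05546665]
```

```bash
python3 -m pendant '{"offset":[[-0.2,0,-0.3],[-0.4,0,-0.6],[-0.59,0,-0.985],[-0.59,0,-0.985],[-0.59,0,-0.985],[-0.59,0,-0.985]],"turn":[[0,-0.2,0],[0,-0.4,0],[0,-0.6,0],[0,-0.8,0],[0,-0.98,0],[0,-0.98,0]]}' 65
python3 -m pendant '{"offset":[[0,0,0],[0,0,0],[0,0,0],[0,0,0],[0,0,0],[0,0,0]],"turn":[[0,-0.2,0],[0,-0.4,0],[0,-0.6,0],[0,-0.8,0],[0,-0.98,0],[0,-0.98,0]]}'
python3 - <<'E'
from h import *
goal([.4635,-.1428,.032],down(np.pi/2+.0588))
E
```

```text
clock: 46.9
position: [0.464, -0.1429, 0.1775]
ee_rot: [-0.645, -0.285, 0.283, 0.65]
ft_force: [-0.5, 0.7, -0.1]
grip_width: 0.65
clock: 47.65
position: [0.4638, -0.1421, 0.1765]
ee_rot: [0.492, 0.507, -0.504, -0.497]
ft_force: [-0.1, -0.4, 0.2]
grip_width: 0.651
offset [-8.700e-03  7.223e-01  2.000e-04] turn [-0.0022 -0.0453  0.0096]
```

```bash
python3 -m pendant '{"offset":[[-0.009,0.2,0],[-0.009,0.4,0],[-0.009,0.55,0],[-0.009,0.65,0],[-0.009,0.722,0],[-0.009,0.722,0],[-0.009,0.722,0]],"turn":[[0,-0.045,0.009],[0,-0.045,0.009],[0,-0.045,0.009],[0,-0.045,0.009],[0,-0.045,0.009],[0,-0.045,0.009],[0,-0.045,0.009]]}' 65
python3 -m pendant '{"offset":[[0,0,0],[0,0,0],[0,0,0],[0,0,0],[0,0,0],[0,0,0]],"turn":[[0,0,0],[0,0,0],[0,0,0],[0,0,0],[0,0,0],[0,0,0]]}' 0 70
python3 -m pendant '{"offset":[[0,0,-0.04],[0,0,-0.08],[0,0,-0.12],[0,0,-0.16],[0,0,-0.185],[0,0,-0.19],[0,0,-0.19]],"turn":[[0,0,0],[0,0,0],[0,0,0],[0,0,0],[0,0,0],[0,0,0],[0,0,0]]}'
```

```text
clock: 48.52
position: [0.4641, -0.1429, 0.0327]
ee_rot: [-0.485, -0.514, 0.514, 0.486]
ft_force: [0.4, -0.3, 1.5]
grip_width: 0.649
clock: 49.28
position: [0.4646, -0.1428, 0.0335]
ee_rot: [0.485, 0.514, -0.514, -0.486]
ft_force: [-0.4, 1.2, 7.1]
grip_width: 0.256
clock: 50.15
position: [0.5006, -0.1406, 0.0333]
ee_rot: [-0.484, -0.513, 0.515, 0.487]
ft_force: [-14.1, 2.0, 13.7]
grip_width: 0.253
```

```bash
python3 -m pendant '{"offset":[[0,0,-0.015],[0,0,-0.025],[0,0,-0.025]],"turn":[[0,0,0],[0,0,0],[0,0,0]]}'
python3 -m pendant '{"offset":[[0,0,0],[0,0,0]],"turn":[[0,0,0],[0,0,0]]}'
python3 -m pendant '{"offset":[[0,0,0],[0,0,0],[0,0,0],[0,0,0]],"turn":[[0,0,0],[0,0,0],[0,0,0],[0,0,0]]}' 65
python3 -m pendant '{"offset":[[0,-0.2,0],[0,-0.5,0],[0,-0.8,0.2],[0,-0.95,0.2],[0,-0.95,0.2]],"turn":[[0,0,0],[0,0,0],[0,0,0],[0,0,0],[0,0,0]]}'
python3 - <<'E'
from h import *
snap("wrist","w13",(190,110,450,300),3)
E
```

```text
clock: 50.52
position: [0.5006, -0.1406, 0.0328]
ee_rot: [-0.481, -0.511, 0.516, 0.49]
ft_force: [-29.7, 2.2, 29.4]
grip_width: 0.254
clock: 50.78
position: [0.5004, -0.1406, 0.0333]
ee_rot: [-0.481, -0.511, 0.516, 0.491]
ft_force: [-9.1, 1.6, 13.4]
grip_width: 0.255
clock: 51.28
position: [0.5005, -0.1407, 0.0332]
ee_rot: [-0.481, -0.511, 0.516, 0.491]
ft_force: [-0.3, -0.1, 0.6]
grip_width: 0.646
clock: 51.9
position: [0.4646, -0.144, 0.2269]
ee_rot: [-0.483, -0.512, 0.515, 0.489]
ft_force: [0.4, -1.0, -0.4]
grip_width: 0.654
```

View pics/w13.png

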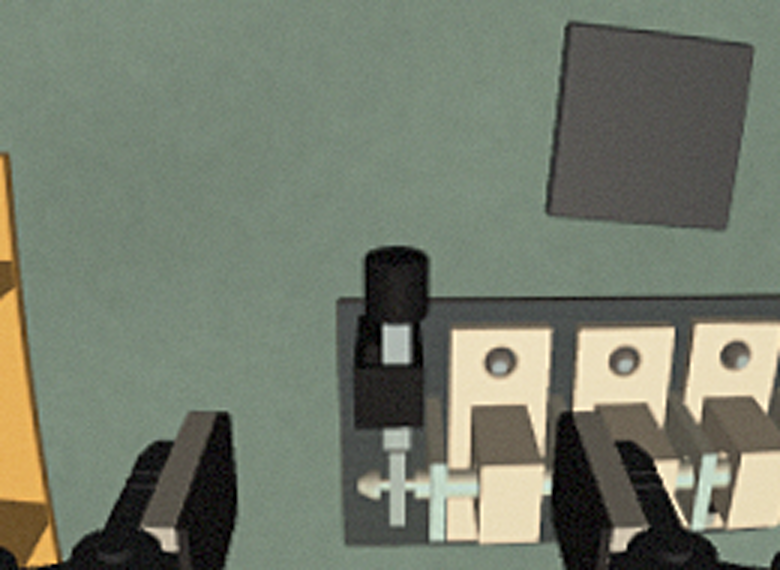

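```bash
python3 -c "
from workcell import manip
print(manip.hand_in(), manip.get_obs()['clock'])"
```

```text
the job is handed in; nothing more can be done
the job is handed in; nothing more can be done
```

The job is done and handed in at about 52 s on the robot's clock, in the order you asked. I pulled the latch to its stop and set all three white holders on pins 3, 2 and 1. Then I took the bar from the rack, threaded it until the handle met the first cheek, and pushed the latch home.

- **Latch:** it stopped hard when pulled out (it did not move under 47 N). The knob travelled 36 mm back in and held against a 30 N push.
- **Bar:** with the handle against the cheek, the tool stood at dock y 100.8 mm, where 101 mm was expected. Pushing with 13 N moved it no further.
- **Last picture, taken before hand-in:** all three holes show their pins with the feet flat. The fork lies across the bar's neck with the tip beyond it, and the gripper is clear.
- **A check that disagreed:** while the bar was held high, the top camera put it 3–4 mm to one side of where the arm reading did. Once it was lowered the two agreed to about 1 mm, and the bar went in without noticeable force.
- **A check that failed:** my attempt to measure the bar's tilt by code from the side camera was spoiled by background clutter, so I judged the tilt by eye from a picture instead.

I did not move the other things on the shelf, and I saw no sign of a knocked holder or a slackened grip.

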